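# Load the test case and latch its lid

## Robot

A 6-joint arm with a two-finger parallel gripper is mounted at the origin on the work surface. World frame = base frame: x ahead of the robot, y to its left, z up, the work surface at z = 0. Lengths are in m, angles in rad, forces in N, time in s.
With the tool pointing down it reaches from about 0.35 to 0.775 m from the base axis. Payload 5.5 kg.
Tool frame: the origin (TCP) lies midway between the tips of the shut fingers; the grasp point (between the pads) lies 19 mm behind it; z points along the fingers, y is the direction in which the jaws open and shut (so a half turn about z gives the same grasp; the last joint's range is limited). The gripper opens to 85 mm and grips with 20 to 120 N. Pads are 22 mm wide; open, the fingers measure 114 mm over their backs; the gripper's body (76 mm by 85 mm) begins 54 mm behind the grasp point. The pads swing forward as they close: fully open they stand 13 mm farther back than shut.
Start: joints at [-1.287, 0.313, 0.046, 1.304, 0, 1.431], TCP at [0.236, -0.524, 0.231] pointing down, gripper open.
Joint ranges: [-2.76, 2.76], [-0.86, 1.69], [-1.03, 1.26], [-2.2, 2.34], [-1.47, 1.5], [-3.14, 3.14]. Speed limits (rad/s): [2.57, 2.57, 3.14, 3.14, 3.14, 3.14].

## Interface

Orientations are given as a unit quaternion [w, x, y, z].
In Python, from workcell import env gives the robot as it stands.
- The arm moves only by the shell command python3 -m pendant 'ROWS' [FORCE]. ROWS is JSON, a list of rows, each a list of 3 entries, a list of its own where there are three numbers: the shift along the tool's x, y, z each as a share of 20 mm, from -1 to 1, then the turn about the tool's z as a share of 6 degrees, from -1 to 1, then the closure, from -1 (fully open) to 1 (shut). In form: [[[tx, ty, tz], turn, claw], ...]. A call has 1 to 12 rows; each row shifts and turns the commanded pose from where the row before left it, along the tool's axes as they then stand; what a row does not reach is not made up. A row lasts 1/8 s, in which the tool goes at most 62.5 mm and 10.7 degrees, less where a joint would pass 70% of its speed; a pose out of reach is approached as far as the arm can. A call with a number of a shift or a turn outside -1 to 1 is refused whole. A call with a gripper value outside its range is refused whole. The fingers move at their own pace and stop on an object; FORCE is the grip in N (left out, the last holds). Time passes only in rows, so rows that do not move let the fingers close. It gives the time, the measured TCP pose, the force and the opening at its end, in the units of the state.
- env.get_state(): the state, without advancing time (a new reading comes with each control period).
- env.read_camera(name): name is "scene" or "side" or "wrist"; returns a dict with "color" (480x640x3 uint8, blue, green, red), "mtx" (3x3 intrinsics, pixels), "view" (4x4, takes a point from world to camera coordinates). Camera axes: x right, y down, z forward; pixel columns grow to the right and rows downward; lengths in m; the calibration is good to about 2 mm. A picture is of the moment at which its call begins. There is no depth.
- env.hand_in(): hands the job in, once; it reports no verdict.
Trained networks look in the newest picture that a camera, given by its name, has taken for a name from the list of things; names that differ only in an ending like _2 or _b are one class to them, and where a whole thing is asked for, a point or a joint stands for the part that bears it (a point fixed in the world has none). Each returns a list of dicts, best first, with "p" (0 to 1); they miss things now and then, are a little off and sometimes report something else, mostly with a low value. They report only what shows in the picture. A call takes as long as a camera call. They do not tell look-alikes from the thing itself.
- env.boxes_of(camera, thing): "location" ([column, row] in pixels, amid what is visible of it).
- env.cut_out(camera, thing): "region" (480x640 bool, what is visible of it) and "location" ([column, row] in pixels, amid what is visible of it).
The state is a dict: "clock": time; "joint_pos": joint angles; "qvel": joint speeds; "tau": joint torques, N m; "tcp_pos": TCP position; "orientation": TCP orientation; "wrist_force": force on the tool from outside, world axes, zero at the start; "ft_torque": the same for the moment, N m; "finger_gap": finger opening in m.
Only numpy, scipy, OpenCV 4.12 (cv2) and the standard library are available. Lean on these libraries where they do the work, as an engineer would, in place of code of your own. Each camera call takes 0.05 s, during which the arm holds its last target.

## Task

Pick up the valve block that has its adjuster stem fitted (not the blank without a stem) and set it flat, without dropping it, in the nest in the open test case, its length running from the latch side to the hinge side. Then swing the window lid fully shut and turn both latches fully across it, so that each wing stands square over the lid. Leave everything else on the bench where it is.

Things in the scene. Friction and masses are not known exactly. Their poses are not given: they have to be found in the camera images.
- case: Grey test case bolted to the bench (it cannot shift). Outside 220 mm along its x, y from -107 to +83 mm, z up; origin on the bench under it. Side and hinge-side (+y) walls are 8 mm thick and 66 mm high. Along -y runs a solid latch ledge, y -107 to -64 mm, top at 74 mm. Inside, open from x -102 to 102 and y -64 to 75 mm.
- nest (a point): Point on the case's nest floor, 18 mm above the bench, at the centre of the pocket where the valve block lies. The pocket is 48 mm along the case's x by 72 mm along its y, bordered by loose-fitting strips 7 mm high. Axes as the case's. The block goes in with its length along the case's y, either way round; the stem clears the strips.
- valve_mid (a point): Centre (half-way up) of the aluminium valve block WITH stem: body 64 mm (its x) x 40 mm (its y) x 36 mm high (its z, up), plus a round steel adjuster stem, 12 then 18 mm diameter, reaching 24 mm out of its +x end at mid height. About 0.27 kg. The centre is that of the 64 x 40 x 36 body; stands on the bench, 18 mm up. Grasp it across the 40 mm width.
- blank_mid (a point): Centre of the blank: the same aluminium block, 64 x 40 x 36 mm, with no stem. Not wanted; leave it.
- lid (a joint): Angle of the window lid, rad: 0 is fully shut (lying level), about 1.57 upright; range 0 to 1.95. It starts open at 1.55 to 1.85. A stiff friction hinge holds it wherever it is left; to close it takes about 0.3 N m (some 3 N at its free edge) when upright; it does not spring back.
- lid_hinge (a point): Middle of the lid's hinge line, 66 mm above the bench; the hinge line runs along the case's x at case y = +75 mm. The lid is an 8 mm thick aluminium frame with a clear window, 220 mm along the hinge, reaching 136 mm from the hinge; when shut it lies towards the case's -y with its underside at 66 and top at 74 mm. When open its outer face (the top when shut) looks to the case's +y. Its axes turn with the lid: at 0 they are the case's.
- lid_edge (a point): Middle of the lid's free edge, 136 mm from the hinge.
- latch_a (a joint): Angle of the swivel latch at the case's -x end, rad: 0 = wing lying along the ledge pointing to the case's -x (open), 1.571 = end stop, wing pointing to the case's +y square across the lid (secured). From 0 to 1.571 it turns clockwise seen from above. Starts 0.05 to 0.3; light friction (0.06 N m), stays where left. Up to 0.35 the wing is clear of the lid; turned further while the lid is open, it blocks the lid.
- latch_b (a joint): The mirror latch at the case's +x end: 0 = wing pointing to the case's +x (open), 1.571 = end stop, wing to the case's +y across the lid (secured); from 0 to 1.571 it turns counter-clockwise seen from above. Starts 0.05 to 0.3; same friction.
- latch_a_grip (a point): On latch a's vertical pivot axis, in the middle of its thumb fin, 101 mm above the bench. The fin is an upright plate 10 mm thick, 34 mm long (along the wing, centred on the pivot), from 82 to 112 mm above the bench: pinch it across its 10 mm and twist. The flat wing below it is 16 mm wide, 6 mm thick, its top 82 mm above the bench, reaching 55 mm from the pivot (8 mm the other way). Axes turn with the latch: its wing lies along its own -x.
- latch_b_grip (a point): The same point of latch b, same sizes; its wing lies along its own +x. The two pivots are 100 mm apart.
- bush: Bystander: black plastic sleeve standing on end, 34 mm diameter, 45 mm high; origin at its underside's centre. Leave it.
- jar: Bystander: amber grease jar with white cap, 60 mm diameter, 70 mm high; origin at its underside's centre. Leave it.
- driver: Bystander: screwdriver lying on the bench; origin at its underside's centre. Leave it.
- wrench: Bystander: spanner lying on the bench; origin at its underside's centre. Leave it.
- carton: Bystander: cardboard carton 120 x 90 x 70 mm high; origin at its underside's centre. Leave it.
- piston0: Bystander: steel piston base, 44 mm diameter, with a stud on top, 58 mm high in all; origin at its underside's centre. Leave it.
- piston1: Bystander: a second steel piston base like piston0; origin at its underside's centre. Leave it.
Mind the look-alikes: they are no part of the job. Leave any pink look-alike of the part that bears valve_mid alone.

How it is judged:
By the outcome, as a careful person would: the job done as asked, in the order asked, and still so for the second after the job is handed in, with the robot touching nothing.
It also fails if it takes over 72 s, if anything falls off the work surface, if the arm or the gripper's body presses on something with over 40 N, if the wrist force passes 120 N, or if a joint passes its speed limit or range.

## Working session

There is one attempt and no reset: what is moved stays moved. The work goes in short steps, Python scripts to look and compute and a shell command to move; the robot and the scene stay as the last step left them, time stands still between calls to the robot, and variables do not carry over. Pictures are saved under pics/ and viewed, and the job is handed in when it is done.

```bash
ls; mkdir -p pics; python3 - <<'E'
from workcell import env
import cv2,numpy as np
print(env.get_state())
for n in("scene","side","wrist"):
    c=env.read_camera(n); cv2.imwrite(f"pics/{n}0.png",c["color"]); print(n,c["mtx"].tolist(),np.round(c["view"],4).tolist())
E
```

```text
pics
{'clock': 0.0, 'joint_pos': array([-1.28661678e+00,  3.14028472e-01,  4.49656882e-02,  1.30360502e+00,
        1.44326378e-05,  1.43119398e+00]), 'qvel': array([-0.00042304, -0.00127079, -0.00052725, -0.00086758, -0.00044411,
        0.0017128 ]), 'tau': array([-1.28305011e-03, -4.80622315e+01,  2.98537624e+01,  1.94636313e-02,
       -6.16889452e-05,  6.14057285e-06]), 'tcp_pos': array([ 0.23629315, -0.5236351 ,  0.23038748]), 'orientation': array([-9.33817946e-04,  9.77634552e-01,  2.10308835e-01, -6.03870115e-05]), 'wrist_force': array([ 0.52741963,  0.58163179, -0.5495048 ]), 'ft_torque': array([-0.0603963 , -0.05424028, -0.02863319]), 'finger_gap': 0.08581660870879769}
scene [[437.0391042612074, 0.0, 322.0166681394584], [0.0, 437.0391042612074, 238.8396592646557], [0.0, 0.0, 1.0]] [[0.5057, 0.8626, -0.0088, -0.2561], [0.7017, -0.4172, -0.5776, -0.3105], [-0.5019, 0.2859, -0.8163, 1.5295], [0.0, 0.0, 0.0, 1.0]]
side [[444.29397521190094, 0.0, 323.940057245947], [0.0, 444.29397521190094, 240.2018729883384], [0.0, 0.0, 1.0]] [[-0.7594, -0.6506, -0.0065, 0.4029], [-0.456, 0.5394, -0.7079, 0.2756], [0.4641, -0.5346, -0.7063, 0.9256], [0.0, 0.0, 0.0, 1.0]]
wrist [[375.6971502071565, 0.0, 321.6584965281819], [0.0, 375.6971502071565, 243.07488812725234], [0.0, 0.0, 1.0]] [[0.4113, -0.9115, -0.0019, -0.574], [-0.8751, -0.3954, 0.279, -0.0361], [-0.2551, -0.1131, -0.9603, 0.3789], [0.0, 0.0, 0.0, 1.0]]
```

View pics/scene0.png

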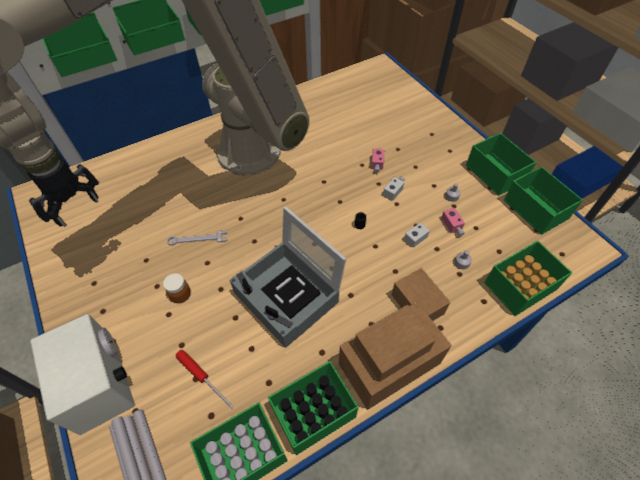

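View pics/side0.png

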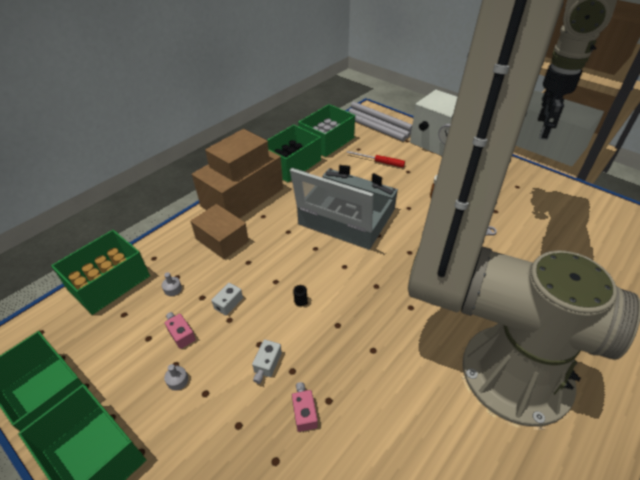

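View pics/wrist0.png

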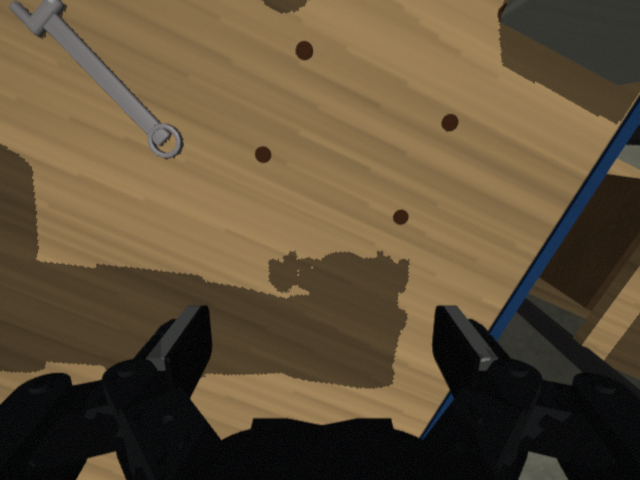

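```bash
cat > h.py <<'E'
from workcell import env
import cv2,numpy as np
def proj(c,P):
    P=np.atleast_2d(P); V=np.array(c["view"]); q=P@V[:3,:3].T+V[:3,3]; p=q@np.array(c["mtx"]).T
    return p[:,:2]/p[:,2:]
def ray(c,uv,z):
    V=np.array(c["view"]);R=V[:3,:3];o=-R.T@V[:3,3]
    d=R.T@np.linalg.solve(c["mtx"],[uv[0],uv[1],1.]); return o+d*(z-o[2])/d[2]
def tri(cs,uvs):
    A=[];b=[]
    for c,uv in zip(cs,uvs):
        V=np.array(c["view"]);R=V[:3,:3];o=-R.T@V[:3,3]
        d=R.T@np.linalg.solve(c["mtx"],[uv[0],uv[1],1.]);d/=np.linalg.norm(d)
        M=np.eye(3)-np.outer(d,d);A.append(M);b.append(M@o)
    return np.linalg.lstsq(np.vstack(A),np.hstack(b),rcond=None)[0]
def crop(img,x0,y0,x1,y1,s): return cv2.resize(img[y0:y1,x0:x1],None,fx=s,fy=s,interpolation=cv2.INTER_CUBIC)
E
python3 - <<'E'
from h import *
a=cv2.imread("pics/scene0.png");b=cv2.imread("pics/side0.png")
cv2.imwrite("pics/c1.png",crop(a,360,140,480,260,5)); cv2.imwrite("pics/c2.png",crop(b,140,260,340,440,4))
cv2.imwrite("pics/c3.png",crop(a,220,200,360,350,4)); cv2.imwrite("pics/c4.png",crop(b,280,150,410,250,6))
for n in("scene","side"):
    env.read_camera(n)
    for t in("valve_mid","blank_mid","nest","lid_hinge","lid_edge","latch_a_grip","latch_b_grip","case"):
        print(n,t,[(np.round(d["location"],1).tolist(),round(float(d["p"]),2)) for d in env.boxes_of(n,t)])
E
```

```text
scene valve_mid [([454.4, 220.4], 0.85), ([390.2, 187.8], 0.84), ([379.2, 157.7], 0.59)]
scene blank_mid [([415.0, 233.0], 0.55), ([312.8, 248.0], 0.49)]
scene nest [([293.2, 285.1], 0.78), ([465.5, 258.4], 0.19)]
scene lid_hinge [([314.2, 247.8], 0.57), ([357.4, 219.4], 0.43)]
scene lid_edge [([312.6, 247.3], 0.62), ([176.7, 291.9], 0.39)]
scene latch_a_grip [([246.7, 283.8], 0.6)]
scene latch_b_grip [([292.1, 284.7], 0.6), ([277.2, 316.7], 0.54)]
scene case [([291.0, 280.9], 0.73)]
side valve_mid [([302.5, 408.7], 0.65), ([178.2, 328.1], 0.56), ([265.0, 361.3], 0.55), ([376.8, 179.5], 0.4)]
side blank_mid [([225.0, 299.7], 0.67)]
side nest [([344.8, 204.2], 0.69)]
side lid_hinge [([334.7, 199.9], 0.69)]
side lid_edge [([333.0, 197.2], 0.65)]
side latch_a_grip [([378.0, 183.3], 0.56)]
side latch_b_grip [([339.7, 172.0], 0.73)]
side case [([345.4, 202.4], 0.56)]
```

View pics/c1.png

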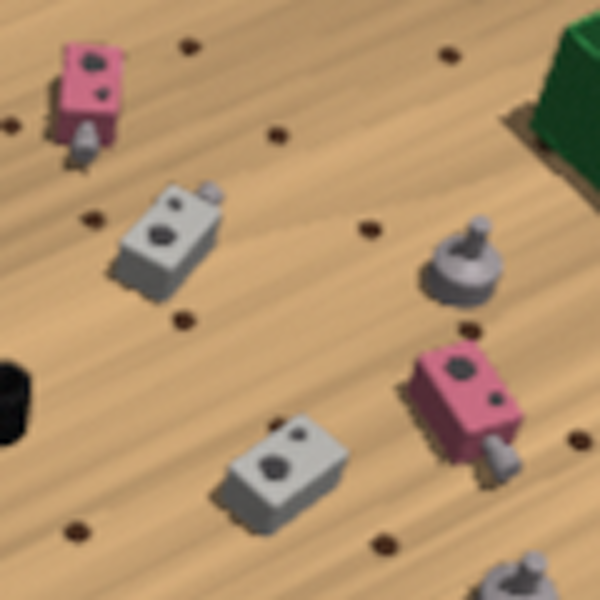

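View pics/c2.png

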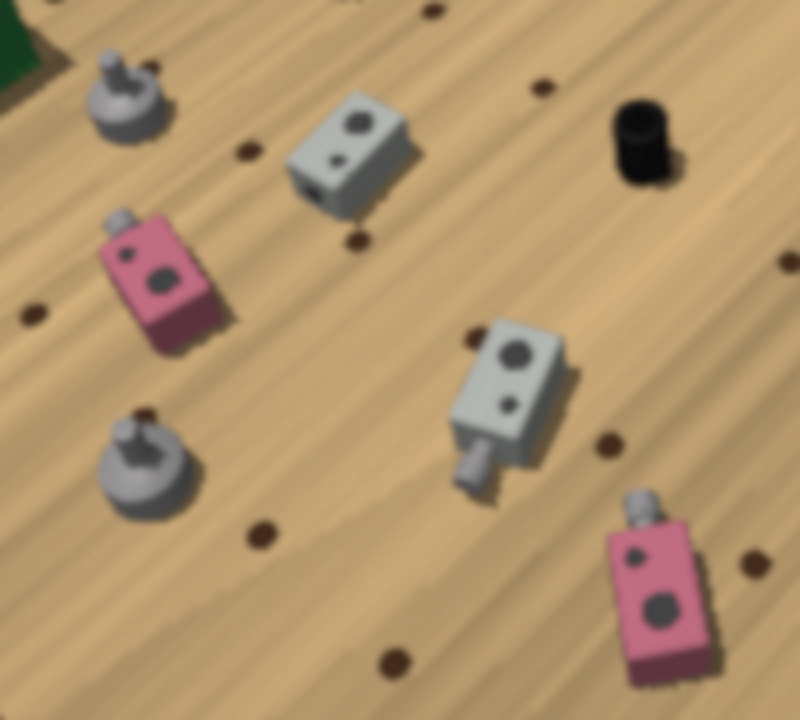

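View pics/c3.png

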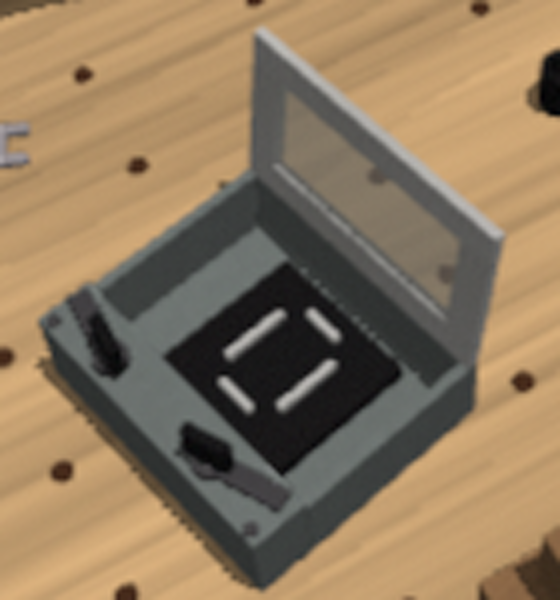

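View pics/c4.png

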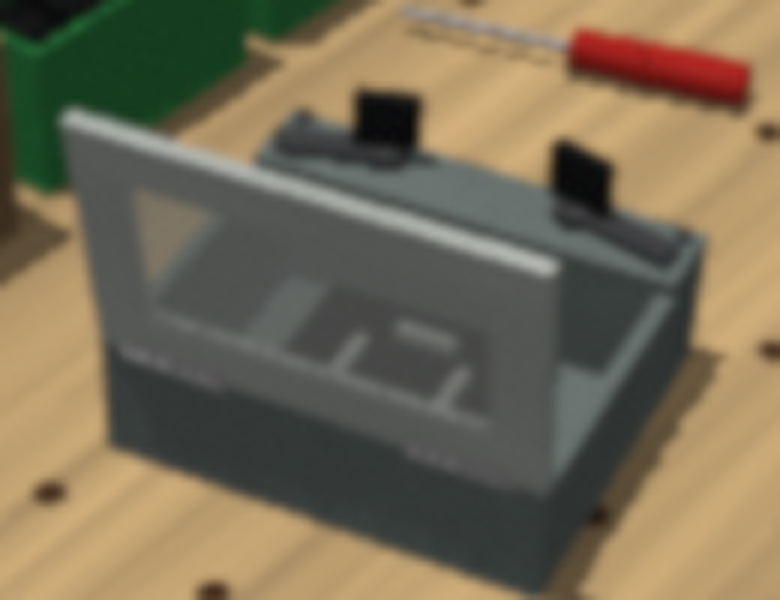

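```bash
cat > fit.py <<'E'
from h import *
from scipy.optimize import least_squares
cs=env.read_camera("scene");cd=env.read_camera("side")
def u(l,o,s): return [(x/s+o[0],y/s+o[1]) for x,y in l]
def T(p,P): # x,y,yaw
    P=np.atleast_2d(P);c,s=np.cos(p[2]),np.sin(p[2]);return np.c_[p[0]+c*P[:,0]-s*P[:,1],p[1]+s*P[:,0]+c*P[:,1],P[:,2]]
def lid(th,P): # hinge frame pts at 0: y negative toward -y, z 0..8mm ; rotates up
    P=np.atleast_2d(P);c,s=np.cos(th),np.sin(th)
    y=P[:,1];z=P[:,2]
    # rotation about x by -th (free edge -y goes up)
    return np.c_[P[:,0],.075+c*y+s*z,.066-s*y+c*z]
def edges(img,c,pts,pairs,col):
    q=proj(c,pts)
    for i,j in pairs: cv2.line(img,tuple(int(round(v*16)) for v in q[i]),tuple(int(round(v*16)) for v in q[j]),col,1,cv2.LINE_AA,4)
BOXP=[(0,1),(1,2),(2,3),(3,0),(4,5),(5,6),(6,7),(7,4),(0,4),(1,5),(2,6),(3,7)]
def box(x0,x1,y0,y1,z0,z1): return np.array([(x,y,z) for z in(z0,z1) for x,y in((x0,y0),(x1,y0),(x1,y1),(x0,y1))])
E
cat > r1.py <<'E'
from fit import *
S=lambda l:u(l,(220,200),4); D=lambda l:u(l,(280,150),6)
# case
P=np.array([(-110,-107,74),(110,-107,74),(110,-107,0),(110,83,66),(110,83,0)])/1e3
so=S([(42,322),(262,548),(262,588),(473,368),(472,408)])
Pd=np.array([(-110,-107,74),(-110,83,0),(110,83,0)])/1e3
do=D([(705,238),(543,592),(110,445)])
L=np.array([(-110,-136,8),(110,-136,8)])/1e3
Ls=S([(258,32),(500,238)]);Ld=D([(556,270),(65,115)])
def f(p):
    a=[proj(cs,T(p,P))-so,proj(cd,T(p,Pd))-do,proj(cs,T(p,lid(p[3],L)))-Ls,proj(cd,T(p,lid(p[3],L)))-Ld]
    return np.vstack(a).ravel()
best=min((least_squares(f,[.5,-.1,y,1.7]) for y in np.arange(-3,3.1,1)),key=lambda r:r.cost)
print("case",best.x,np.round(best.fun.reshape(-1,2),1).tolist())
# valve
V=np.array([(32,20,36),(32,-20,36),(-32,-20,36),(-32,20,36)])/1e3
vs=u([(172,185),(222,213),(168,268),(122,238)],(360,140),5)
vd=u([(453,418),(522,440),(563,340),(498,318)],(140,260),4)
# stem end: scene far end(172,185),(222,213); side (453,418),(522,440)
r=None
for sd in (1,-1):
    vv=vd if sd==1 else [vd[1],vd[0],vd[3],vd[2]]
    for y in np.arange(-3,3.1,1):
        q=least_squares(lambda p:np.vstack([proj(cs,T(p,V))-vs,proj(cd,T(p,V))-vv]).ravel(),[.6,.1,y])
        if r is None or q.cost<r.cost:r=q
print("valve",r.x,np.round(r.fun.reshape(-1,2),1).tolist())
np.save("fit.npy",np.r_[best.x,r.x])
p=best.x;v=r.x
for n,c,(cc,vc) in(("scene",cs,((220,190,360,350),(360,140,440,220))),("side",cd,((280,140,410,250),(230,310,320,400)))):
    im=c["color"].copy()
    big=cv2.resize(im,None,fx=1,fy=1)
    edges(im,c,T(p,box(-.11,.11,-.107,-.064,0,.074)),BOXP,(0,255,0))
    edges(im,c,T(p,box(-.11,.11,-.064,.083,0,.066)),BOXP,(0,255,255))
    edges(im,c,T(p,box(-.024,.024,-.036,.036,.018,.025)),BOXP,(255,0,255))
    edges(im,c,T(p,lid(p[3],box(-.11,.11,-.136,0,0,.008))),BOXP,(255,0,0))
    edges(im,c,T(v,box(-.032,.032,-.02,.02,0,.036)),BOXP,(0,0,255))
    edges(im,c,T(v,box(.032,.056,-.006,.006,.012,.024)),BOXP,(0,255,0))
    A=crop(im,*cc,4);B=crop(im,*vc,4);B=cv2.copyMakeBorder(B,0,max(0,A.shape[0]-B.shape[0]),0,0,0);A=cv2.copyMakeBorder(A,0,max(0,B.shape[0]-A.shape[0]),0,0,0)
    o=np.hstack([A,B]);o=cv2.resize(o,None,fx=800/o.shape[1],fy=800/o.shape[1]);cv2.imwrite(f"pics/ov_{n}.png",o[:600])
E
python3 r1.py
```

```text
case [ 0.57425458 -0.14468798  0.2315865   1.68787777] [[-1.9, -1.1], [-2.0, -0.3], [0.3, 1.2], [1.1, -2.1], [0.8, -0.4], [0.2, -2.5], [-1.2, 0.2], [-0.9, -0.7], [-0.1, -1.6], [0.5, -1.2], [-0.4, -1.6], [-0.5, -1.1]]
valve [ 0.41194196  0.31978837 -4.31523179] [[-0.6, -2.3], [0.2, -2.4], [0.4, -1.2], [-1.3, -0.9], [-0.7, -0.4], [-1.6, -0.3], [-0.4, -1.2], [0.8, -1.8]]
```

View pics/ov_scene.png

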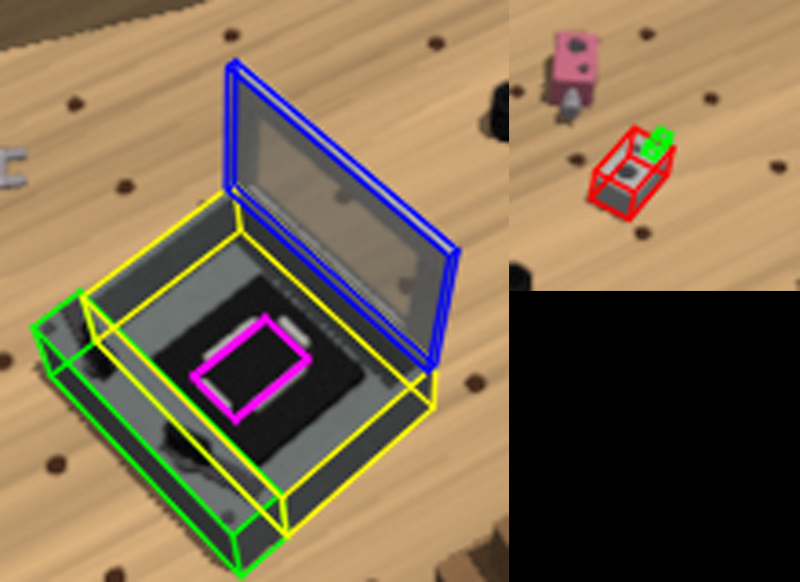

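View pics/ov_side.png

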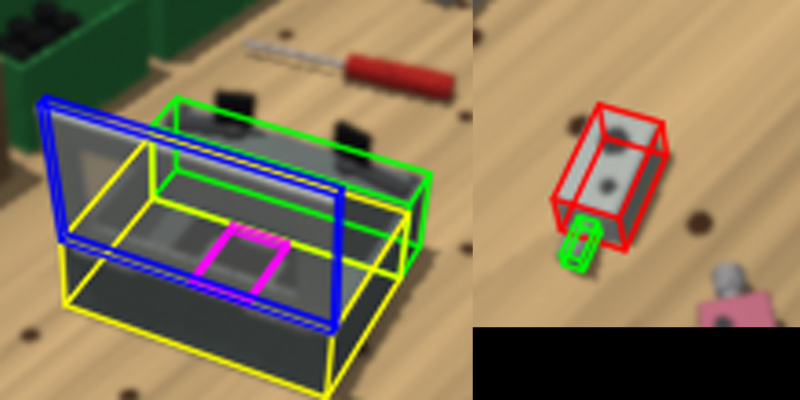

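Candidates for the valve block: stemmed grey (scene 395,187 / side 267,358), stemless grey blank (417,233), pink look-alikes (378,158) and (454,219). In the crops only the grey block at (395,187) has a stem and isn't pink, so that's the one. Both latches are open, and the lid is at about 1.69.

```bash
python3 -m pendant '[[[0.9,-0.96,-0.1],0,-1],[[0.9,-0.96,-0.1],0,-1],[[0.9,-0.96,-0.1],0,-1],[[0.9,-0.96,-0.1],0,-1],[[0.9,-0.96,-0.1],0,-1],[[0.9,-0.96,-0.1],0,-1],[[0.9,-0.96,-0.1],0,-1],[[0.9,-0.96,-0.1],0,-1],[[0.9,-0.96,-0.1],0,-1],[[0.9,-0.96,-0.1],0,-1],[[0.9,-0.96,-0.1],0,-1],[[0.9,-0.96,-0.1],0,-1]]'
python3 - <<'E'
from h import *
from scipy.spatial.transform import Rotation as Ro
s=env.get_state();c=env.read_camera("wrist");V=np.array(c["view"])
q=s["orientation"];R=Ro.from_quat(np.r_[q[1:],q[0]]).as_matrix()
print("cam pos in tool",R.T@(-V[:3,:3].T@V[:3,3]-s["tcp_pos"]));print("cam axes in tool\n",np.round(R.T@V[:3,:3].T,3)); print(s["joint_pos"],s["clock"])
E
```

```text
clock: 2.65
tcp_pos: [0.3388, -0.2238, 0.2555]
orientation: [0.0, 0.978, 0.21, 0.0]
wrist_force: [0.5, 0.5, -0.4]
finger_gap: 0.0854
cam pos in tool [ 7.10592410e-02 -6.27284335e-05 -1.42403818e-01]
cam axes in tool
 [[ 0.    -0.96  -0.279]
 [ 1.     0.    -0.   ]
 [ 0.    -0.279  0.96 ]]
[-7.82126611e-01 -2.24471212e-02 -2.91771468e-01  1.30094426e+00
 -6.45782506e-06  1.93553045e+00] 2.65
```

```bash
python3 -m pendant '[[[0.82,-0.99,0],0,-1],[[0.82,-0.99,0],0,-1],[[0.82,-0.99,0],0,-1],[[0.82,-0.99,0],0,-1],[[0.82,-0.99,0],0,-1],[[0.82,-0.99,0],0,-1],[[0.82,-0.99,0],0,-1],[[0.82,-0.99,0],0,-1],[[0.82,-0.99,0],0,-1],[[0.47,-0.96,0.1],0,-1],[[0.47,-0.96,0.1],0,-1],[[0.47,-0.96,0.1],0,-1]]'
python3 -m pendant '[[[0.47,-0.96,0.2],0,-1],[[0.47,-0.96,0.2],0,-1],[[0.47,-0.96,0.2],0,-1],[[0.47,-0.96,0.2],0,-1],[[0.47,-0.96,0.2],0,-1],[[0.47,-0.96,0.2],0,-1],[[0.47,-0.96,0.2],0,-1],[[0.47,-0.96,0.2],0,-1],[[0.47,-0.96,0.2],0,-1],[[0.47,-0.96,0.2],0,-1],[[0.47,-0.96,0.2],0,-1],[[0.47,-0.96,0.2],0,-1]]'
```

```text
clock: 4.2
tcp_pos: [0.4016, 0.0628, 0.2493]
orientation: [0.0, 0.978, 0.21, 0.0]
wrist_force: [1.2, -0.3, -0.6]
finger_gap: 0.0854
clock: 5.7
tcp_pos: [0.4192, 0.2994, 0.2012]
orientation: [-0.008, 0.974, 0.225, -0.002]
wrist_force: [0.3, 0.3, -0.3]
finger_gap: 0.0857
```

```bash
python3 -m pendant '[[[0,0,0],-1,-1],[[0,0,0],-1,-1],[[0,0,0],-1,-1],[[0,0,0],-1,-1],[[0,0,0],-1,-1],[[0,0,0],-1,-1],[[0,0,0],-1,-1],[[0,0,0],-1,-1],[[0,0,0],-1,-1],[[0,0,0],-1,-1],[[0,0,0],-1,-1],[[0,0,0],-1,-1]]'
python3 -m pendant '[[[0,0,0],-1,-1],[[0,0,0],-1,-1],[[0,0,0],-0.75,-1],[[0,0,0],0,-1]]'
python3 - <<'E'
from h import *
c=env.read_camera("wrist");cv2.imwrite("pics/w1.png",c["color"]);np.savez("w1.npz",**c)
E
```

```text
clock: 7.2
tcp_pos: [0.4193, 0.2987, 0.2013]
orientation: [-0.008, 0.655, 0.756, 0.003]
wrist_force: [-0.4, -0.5, -0.2]
finger_gap: 0.0851
clock: 7.7
tcp_pos: [0.4192, 0.2987, 0.2013]
orientation: [-0.007, 0.541, 0.841, 0.004]
wrist_force: [-0.8, -0.2, -0.1]
finger_gap: 0.0856
```

View pics/w1.png

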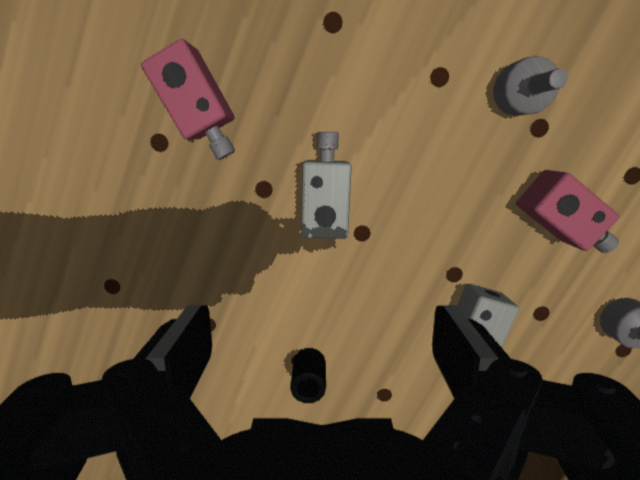

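```bash
python3 - <<'E'
from h import *
a=cv2.imread("pics/w1.png");cv2.imwrite("pics/w1c.png",crop(a,270,110,390,260,4))
E
```

```text
(no output)
```

View pics/w1c.png

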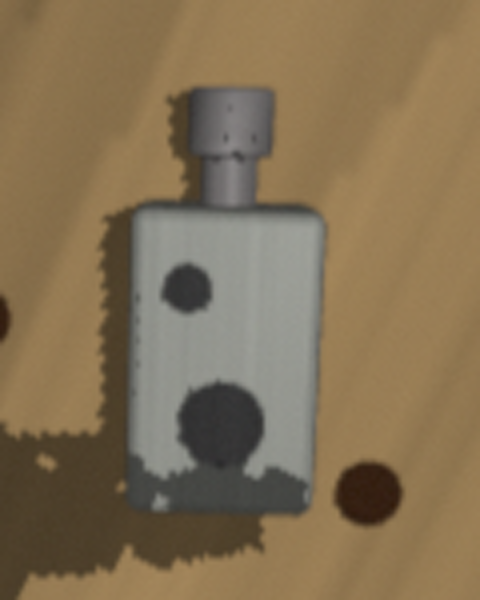

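```bash
cat > tool.py <<'E'
from h import *
from scipy.spatial.transform import Rotation as Ro
def tf():
    s=env.get_state();q=s["orientation"];return s["tcp_pos"],Ro.from_quat(np.r_[q[1:],q[0]]).as_matrix(),s
E
python3 - <<'E'
from tool import *
from fit import T
from scipy.optimize import least_squares
c=dict(np.load("w1.npz"))
o=np.array([(133,206),(326,209),(312,514),(126,513)])/4+[270,110]
V=np.array([(32,20,36),(32,-20,36),(-32,-20,36),(-32,20,36)])/1e3
r=least_squares(lambda p:(proj(c,T(p,V))-o).ravel(),[.41,.32,1.97])
print(r.x,np.round(r.fun.reshape(-1,2),1).tolist())
p,R,s=tf();print(p,np.round(R,3),s["joint_pos"])
tgt=np.array([r.x[0],r.x[1],.005]);print("d tool mm",R.T@(tgt-p)*1e3, "yaw err deg",np.degrees(r.x[2]-np.arctan2(R[1,0],R[0,0])))
E
```

```text
[0.41418722 0.31875817 1.97209223] [[-0.9, -0.5], [0.5, 0.1], [0.5, 0.7], [-0.1, -0.2]]
[0.4190472  0.2987253  0.20138739] [[-0.414  0.91  -0.008]
 [ 0.91   0.414  0.015]
 [ 0.017 -0.001 -1.   ]] [ 0.45309255  0.20649448 -0.16947515  1.19502983  0.01714302  1.59720862]
d tool mm [ 16.8809078    3.99522671 196.70285845] yaw err deg -1.4539946156023156
```

```bash
python3 -m pendant '[[[0.84,0.2,0.85],0.24,-1],[[0,0,1],0,-1],[[0,0,1],0,-1],[[0,0,1],0,-1],[[0,0,1],0,-1],[[0,0,1],0,-1],[[0,0,1],0,-1],[[0,0,0.9],0,-1],[[0,0,0],0,-1]]' 60
python3 - <<'E'
from tool import *
c=env.read_camera("wrist");cv2.imwrite("pics/w2.png",c["color"])
p,R,s=tf();print(np.round(R,3).tolist(),s["joint_pos"]);print(R.T@(np.array([.4142,.3188,.005])-p)*1e3,proj(c,[.4142,.3188,.036]))
E
```

```text
clock: 8.98
tcp_pos: [0.4133, 0.3175, 0.0455]
orientation: [-0.008, 0.552, 0.834, 0.003]
wrist_force: [-0.0, 0.1, 0.6]
finger_gap: 0.0851
[[-0.392, 0.92, -0.009], [0.92, 0.392, 0.015], [0.017, -0.002, -1.0]] [ 0.4909438   0.34392398 -0.39362516  0.83413723  0.01710648  1.65928736]
[ 0.08628069  0.70501461 41.45766549] [[324.94128374 300.3125077 ]]
```

View pics/w2.png

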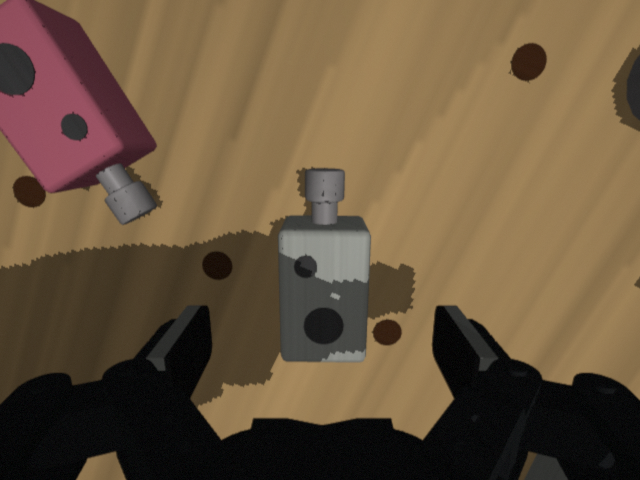

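```bash
python3 -m pendant '[[[0.06,0.03,0.8],0,-1],[[0,0,0.8],0,-1],[[0,0,0.45],0,-1],[[0,0,0],0,-1],[[0,0,0],0,1],[[0,0,0],0,1],[[0,0,0],0,1],[[0,0,0],0,1],[[0,0,0],0,1],[[0,0,0],0,1]]' 60
python3 - <<'E'
from tool import *
c=env.read_camera("wrist");cv2.imwrite("pics/w3.png",c["color"])
E
```

```text
clock: 10.28
tcp_pos: [0.4145, 0.3203, 0.0065]
orientation: [-0.007, 0.551, 0.834, 0.005]
wrist_force: [-0.5, -0.1, 6.2]
finger_gap: 0.0391
```

View pics/w3.png

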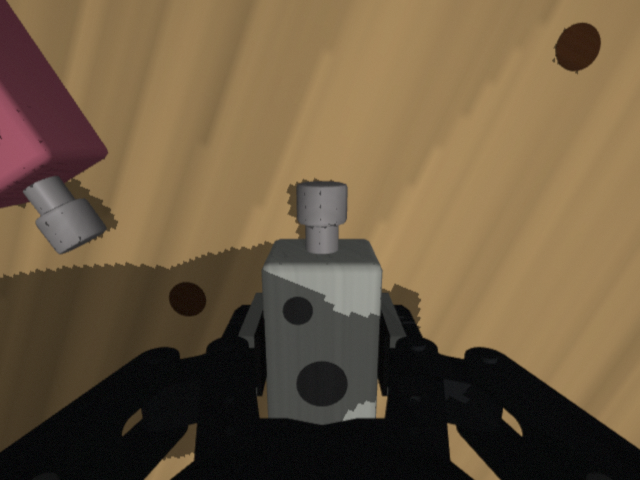

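```bash
python3 -m pendant '[[[0,0,-0.5],0,1],[[0,0,-1],0,1],[[0,0,-1],0,1],[[0,0,-1],0,1],[[0,0,-1],0,1],[[0,0,-1],0,1],[[0,0,-1],0,1],[[0,0,-1],0,1],[[0,0,-1],0,1],[[-0.5,0,-1],0,1],[[-1,0,-1],0,1],[[-1,0,-1],0,1]]'
python3 -m pendant '[[[-1,-0.08,-0.5],0,1],[[-1,-0.08,0],0,1],[[-1,-0.08,0],0,1],[[-1,-0.08,0],0,1],[[-1,-0.08,0],0,1],[[-1,-0.08,0],0,1],[[-1,-0.08,0],0,1],[[-1,-0.08,0],0,1],[[-1,-0.08,0],0,1],[[-1,-0.08,0],0,1],[[-1,-0.08,0],0,1],[[-1,-0.08,0],0,1]]'
```

```text
clock: 11.82
tcp_pos: [0.4351, 0.2699, 0.2355]
orientation: [-0.008, 0.551, 0.834, 0.004]
wrist_force: [-0.1, -0.3, -2.3]
finger_gap: 0.0391
clock: 13.32
tcp_pos: [0.5121, 0.0412, 0.2408]
orientation: [-0.008, 0.551, 0.834, 0.004]
wrist_force: [-0.0, 0.1, -2.7]
finger_gap: 0.0386
```

```bash
python3 -m pendant '[[[-1,-0.06,0],0,1],[[-1,-0.06,0],0,1],[[-1,-0.06,0],0,1],[[-1,-0.06,0],0,1],[[-1,-0.06,0],0,1],[[-1,-0.06,0],0,1],[[-1,-0.06,0],0,1],[[-1,-0.06,0],0,1],[[-1,-0.06,0],0.8,1],[[-1,-0.06,0],0.8,1],[[-1,-0.06,0],0,1],[[-1,-0.06,0],0,1]]'
python3 -m pendant '[[[-1,0,0],0,1],[[0,0,0],0,1],[[0,0,0],0,1]]'
python3 - <<'E'
from tool import *
c=env.read_camera("wrist");cv2.imwrite("pics/w4.png",c["color"]);np.savez("w4.npz",**c)
E
```

```text
clock: 14.82
tcp_pos: [0.585, -0.1878, 0.2367]
orientation: [-0.008, 0.619, 0.786, 0.004]
wrist_force: [0.4, -0.3, -2.8]
finger_gap: 0.0394
clock: 15.2
tcp_pos: [0.5893, -0.2058, 0.2363]
orientation: [-0.008, 0.619, 0.785, 0.004]
wrist_force: [0.5, 0.3, -2.6]
finger_gap: 0.0394
```

View pics/w4.png

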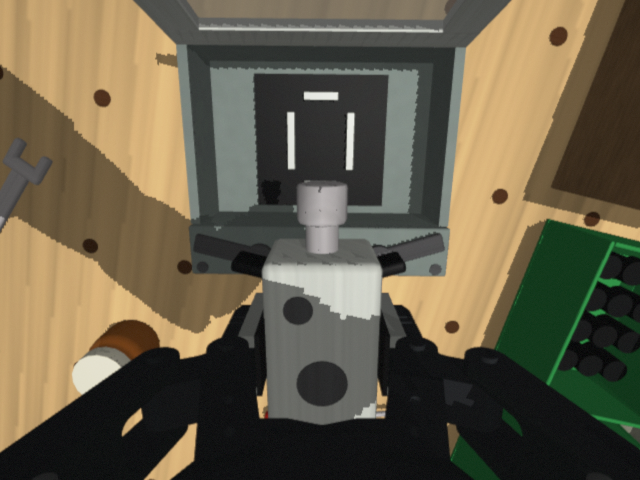

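```bash
python3 - <<'E'
from h import *
a=cv2.imread("pics/w4.png");cv2.imwrite("pics/w4a.png",crop(a,240,60,400,190,5));cv2.imwrite("pics/w4b.png",crop(a,180,190,460,290,2.8))
E
```

```text
(no output)
```

View pics/w4a.png

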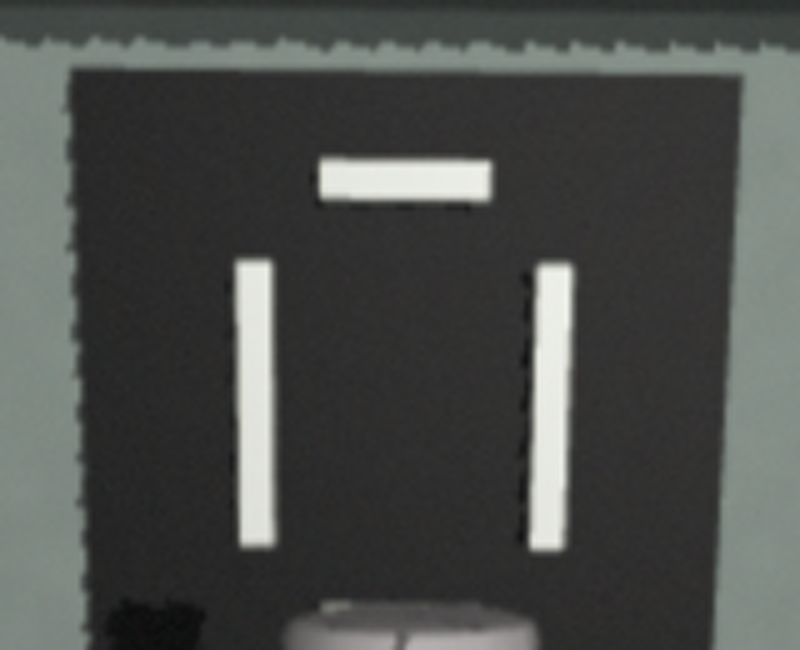

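View pics/w4b.png

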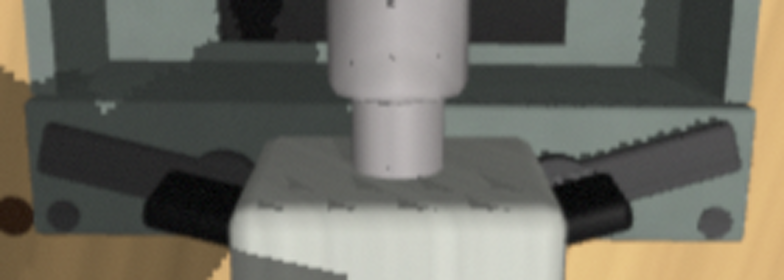

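```bash
python3 - <<'E'
from tool import *
from fit import T,lid
from scipy.optimize import least_squares
c=dict(np.load("w4.npz"))
o1=np.array([(33,232),(742,240),(755,108),(25,100)])/2.8+[180,190]
P=np.array([(-110,-107,74),(110,-107,74),(110,-64,74),(-110,-64,74)])/1e3
r=least_squares(lambda p:(proj(c,T(p,P))-o1).ravel(),[.574,-.145,.23])
print("ledge fit",r.x,np.round(r.fun.reshape(-1,2),1).tolist())
g=lambda q:ray(c,np.array(q)/5+[240,60],.025)
def f(n):
    ex=np.array([np.cos(n[2]),np.sin(n[2])]);ey=np.array([-ex[1],ex[0]])
    L=lambda q:(g(q)[:2]-n[:2])
    return 1e3*np.array([L((274,260))@ex+.024,L((276,548))@ex+.024,L((537,263))@ex-.024,L((530,550))@ex-.024,L((318,202))@ey-.036,L((492,202))@ey-.036])
r2=least_squares(f,[.574,-.145,.23]);print("nest",r2.x,r2.fun)
n=r2.x;ex=np.array([np.cos(n[2]),np.sin(n[2])]);ey=np.array([-ex[1],ex[0]])
print("strip ends y",[(g(q)[:2]-n[:2])@ey for q in((255,260),(255,548),(555,263),(548,550))])
d=n[:2]-r.x[:2];print("nest offset from ledge-case",d@ex,d@ey)
p,R,s=tf();print(R.round(3).tolist(),s["joint_pos"])
yaw=np.arctan2(R[1,0],R[0,0]);print("yaw needs deg",np.degrees(n[2]+np.pi/2-yaw)); print(R.T@(np.r_[n[:2],.18]-p)*1e3)
E
```

```text
ledge fit [ 0.57257993 -0.14444638  0.22468298] [[-0.5, 0.8], [0.9, 0.9], [1.3, -0.5], [-1.7, -0.7]]
nest [ 0.57228303 -0.14084031  0.22759445] [ 0.51541356  0.34689875 -0.44225525 -0.42005706 -0.12161809  0.12161809]
strip ends y [np.float64(0.026045407555584633), np.float64(-0.024652356677253375), np.float64(0.02596457384169042), np.float64(-0.024562008506870257)]
nest offset from ledge-case 0.0005244106050396962 0.003580068620235974
[[-0.234, 0.972, -0.008], [0.972, 0.234, 0.016], [0.017, -0.004, -1.0]] [-0.46864812  0.42201272  0.21692174  1.37955269  0.01037837  0.86560735]
yaw needs deg -0.5066280932848228
[65.62416292 -1.31108031 57.72726819]
```

```bash
python3 - <<'E'
from tool import *
a=cv2.imread("pics/w4.png");
p,R,s=tf();c=dict(np.load("w4.npz"))
zt=p[2]-.0065+.036
for q in((264,266),(381,266),(322,266)):
    print(q,(R.T@(ray(c,q,zt)-p)*1e3).round(1))
E
```

```text
(264, 266) [ 30.1 -18.6 -28.9]
(381, 266) [ 30.1  18.7 -29.1]
(322, 266) [ 30.1  -0.1 -29. ]
```

```bash
python3 -m pendant '[[[0.8,0,0],0.08,1],[[0.8,0,0],0,1],[[0.8,0,0.2],0,1],[[0.75,-0.03,0.5],0,1],[[0,0,1],0,1],[[0,0,1],0,1],[[0,0,1],0,1],[[0,0,1],0,1],[[0,0,1],0,1],[[0,0,1],0,1],[[0,0,0.5],0,1],[[0,0,0],0,1]]'
python3 - <<'E'
from tool import *
p,R,s=tf();n=.2276;print(p,R.T@(np.array([.5723,-.1406,.0255])-p)*1e3,np.degrees(n+np.pi/2-np.arctan2(R[1,0],R[0,0])))
c=env.read_camera("wrist");cv2.imwrite("pics/w5.png",c["color"])
c=env.read_camera("side");cv2.imwrite("pics/s5.png",crop(c["color"],260,80,420,250,4)[:600])
E
```

```text
clock: 16.85
tcp_pos: [0.5728, -0.1417, 0.093]
orientation: [-0.008, 0.622, 0.783, 0.003]
wrist_force: [0.2, -0.6, -3.2]
finger_gap: 0.039
[ 0.57281645 -0.14166379  0.09298218] [-2.93978091e-02  8.20458074e-02  6.74924883e+01] -0.006248174576700642
```

View pics/w5.png

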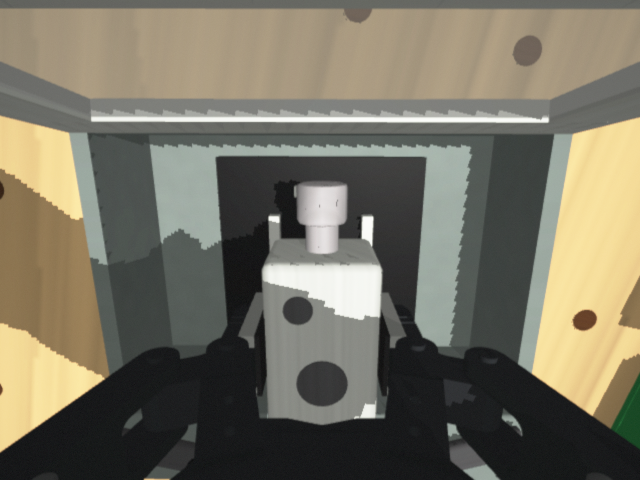

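View pics/s5.png

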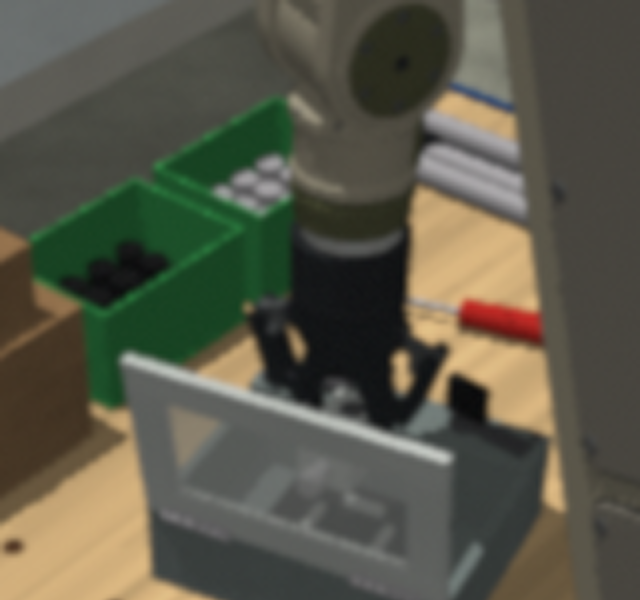

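```bash
python3 -m pendant '[[[0,0,0.9],0,1],[[0,0,0.9],0,1],[[0,0,0.8],0,1],[[0,0,0.5],0,1],[[0,0,0.2],0,1],[[0,0,0],0,1],[[0,0,0.06],0,1],[[0,0,0],0,1]]'
python3 - <<'E'
from tool import *
p,R,s=tf();print(p,R.T@(np.array([.5723,-.1406,.0245])-p)*1e3)
c=env.read_camera("wrist");cv2.imwrite("pics/w6.png",c["color"])
E
```

```text
clock: 17.95
tcp_pos: [0.5733, -0.1416, 0.0267]
orientation: [-0.007, 0.622, 0.783, 0.004]
wrist_force: [-0.2, -0.4, -2.9]
finger_gap: 0.0392
[ 0.57326549 -0.14159648  0.02671366] [ 1.15227657 -0.70889013  2.23498723]
```

View pics/w6.png

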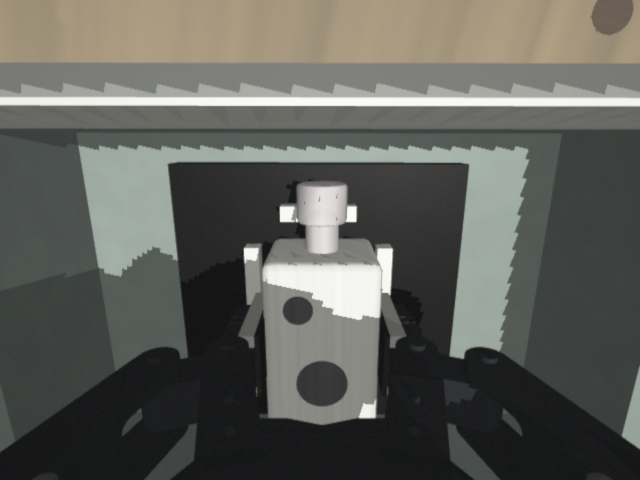

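Centred between the strips; still a couple of mm up. Ease down until force shows.

```bash
python3 -m pendant '[[[0.05,0,0.08],0,1],[[0,0,0],0,1]]'; python3 -m pendant '[[[0,0,0.05],0,1],[[0,0,0],0,1]]'
```

```text
clock: 18.25
tcp_pos: [0.5726, -0.1404, 0.0246]
orientation: [-0.008, 0.622, 0.783, 0.004]
wrist_force: [-0.0, -0.3, -2.0]
finger_gap: 0.0393
clock: 18.5
tcp_pos: [0.5726, -0.1404, 0.0245]
orientation: [-0.008, 0.622, 0.783, 0.004]
wrist_force: [-3.0, 1.4, 5.0]
finger_gap: 0.0389
```

```bash
python3 -m pendant '[[[0,0,0],0,-1],[[0,0,0],0,-1],[[0,0,0],0,-1],[[0,0,0],0,-1],[[0,0,-0.5],0,-1],[[0,0,-1],0,-1],[[0,0,-1],0,-1],[[0,0,-1],0,-1],[[0,0,-1],0,-1],[[0,0,-1],0,-1],[[0,0,-1],0,-1],[[0,0,-1],0,-1]]'
python3 - <<'E'
from tool import *
c=env.read_camera("wrist");cv2.imwrite("pics/w7.png",c["color"]);np.savez("w7.npz",**c)
E
```

```text
clock: 20.0
tcp_pos: [0.5739, -0.1428, 0.1752]
orientation: [-0.007, 0.622, 0.783, 0.004]
wrist_force: [-0.6, -0.3, 0.1]
finger_gap: 0.0856
```

View pics/w7.png

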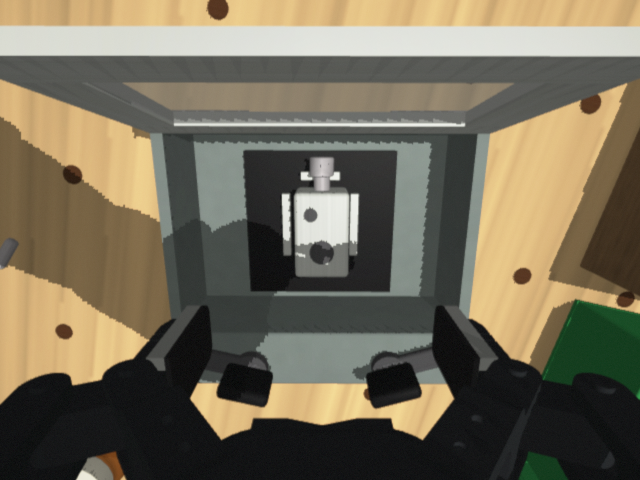

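```bash
python3 - <<'E'
from tool import *
from fit import T,lid
c=dict(np.load("w7.npz"))
a=cv2.imread("pics/w7.png");cv2.imwrite("pics/w7c.png",crop(a,190,330,450,420,3))
p=[.5724,-.1425,.2276]
for th in np.arange(1.5,1.9,.05):
    print(round(th,2),proj(c,T(p,lid(th,np.array([(0,-.136,.008),(0,-.136,0)])))).round(0).tolist())
E
```

```text
1.5 [[317.0, 122.0], [317.0, 150.0]]
1.55 [[317.0, 98.0], [317.0, 127.0]]
1.6 [[317.0, 73.0], [317.0, 102.0]]
1.65 [[316.0, 47.0], [317.0, 77.0]]
1.7 [[316.0, 22.0], [317.0, 52.0]]
1.75 [[316.0, -3.0], [316.0, 27.0]]
1.8 [[316.0, -27.0], [316.0, 2.0]]
1.85 [[316.0, -50.0], [316.0, -22.0]]
```

View pics/w7c.png

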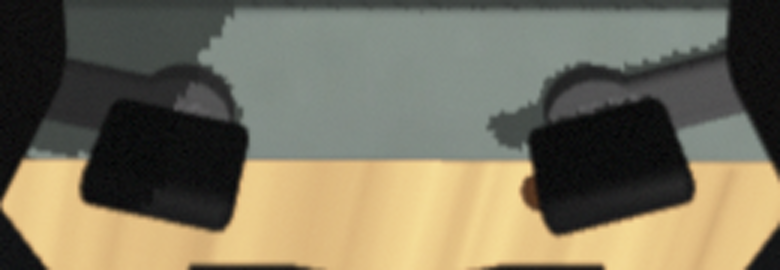

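```bash
python3 -m pendant '[[[0,0,-1],0,0],[[0,0,-1],0,1],[[0,0,-1],0,1],[[0.5,0,-0.5],0,1],[[1,0,0],0,1],[[1,0,0],0,1],[[1,0,0],0,1],[[1,0,0],0,1],[[1,0,0],0,1],[[1,0,0],0,1],[[0.4,0,0],0,1],[[0,0,0],0,1]]' 40
python3 - <<'E'
from tool import *
c0=[.5724,-.1425,.2276];p,R,s=tf();ey=np.array([-np.sin(.2276),np.cos(.2276)]);print("case y",(p[:2]-c0[:2])@ey,p[2])
c=env.read_camera("wrist");cv2.imwrite("pics/w8.png",c["color"])
c=env.read_camera("side");cv2.imwrite("pics/s8.png",crop(c["color"],260,80,420,250,3.5)[:600])
E
```

```text
clock: 21.65
tcp_pos: [0.5433, -0.0088, 0.2461]
orientation: [-0.008, 0.622, 0.783, 0.004]
wrist_force: [0.8, -0.7, 0.0]
finger_gap: -0.0003
case y 0.1367696945728576 0.24613252114675405
```

View pics/w8.png

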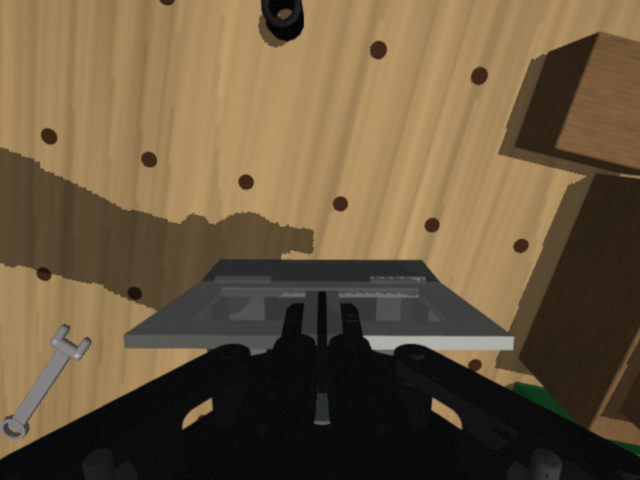

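View pics/s8.png

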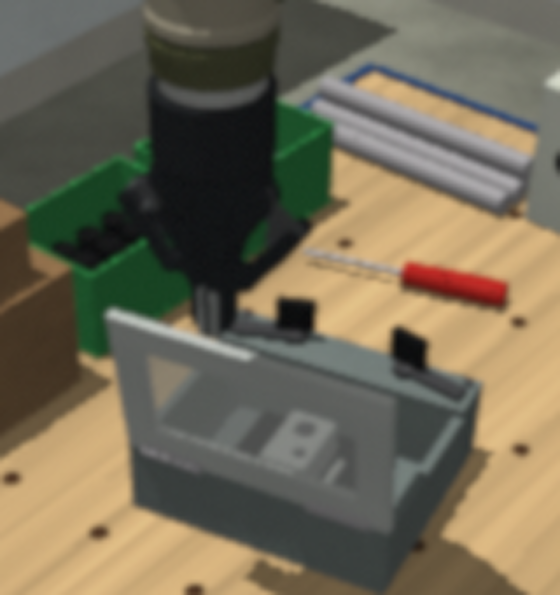

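```bash
python3 -m pendant '[[[0,0,1],0,1],[[0,0,1],0,1],[[0,0,1],0,1],[[0,0,0.3],0,1],[[0,0,0],0,1]]'
python3 - <<'E'
from tool import *
c=env.read_camera("side");cv2.imwrite("pics/s9.png",crop(c["color"],260,80,420,250,3.5)[:600])
c=env.read_camera("wrist");cv2.imwrite("pics/w9.png",c["color"])
E
```

```text
clock: 22.38
tcp_pos: [0.5428, -0.0088, 0.1799]
orientation: [-0.008, 0.623, 0.782, 0.003]
wrist_force: [0.9, 0.7, 0.5]
finger_gap: 0.0003
```

View pics/s9.png

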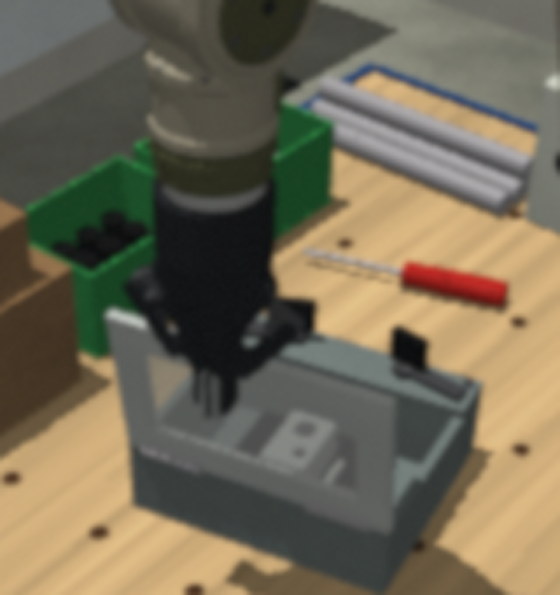

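View pics/w9.png

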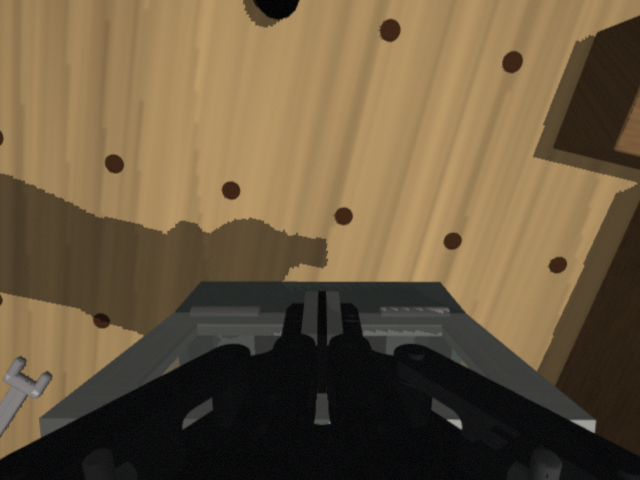

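```bash
python3 -m pendant '[[[-0.8,0,-0.05],0,1],[[-0.8,0,-0.05],0,1],[[-0.75,0,-0.05],0,1],[[-0.75,0,-0.05],0,1],[[-0.75,0,-0.05],0,1],[[-0.9,0,0.27],0,1],[[-0.9,0,0.27],0,1]]'
python3 - <<'E'
from tool import *
c0=[.5724,-.1425,.2276];p,R,s=tf();ey=np.array([-np.sin(.2276),np.cos(.2276)]);print("case y",(p[:2]-c0[:2])@ey,p[2])
c=env.read_camera("side");cv2.imwrite("pics/s10.png",crop(c["color"],260,80,420,250,3.5)[:600])
E
```

```text
clock: 23.35
tcp_pos: [0.5683, -0.1195, 0.1717]
orientation: [-0.008, 0.622, 0.783, 0.004]
wrist_force: [0.1, 1.3, -0.3]
finger_gap: 0.0001
case y 0.023336895881915287 0.17168290831407357
```

View pics/s10.png

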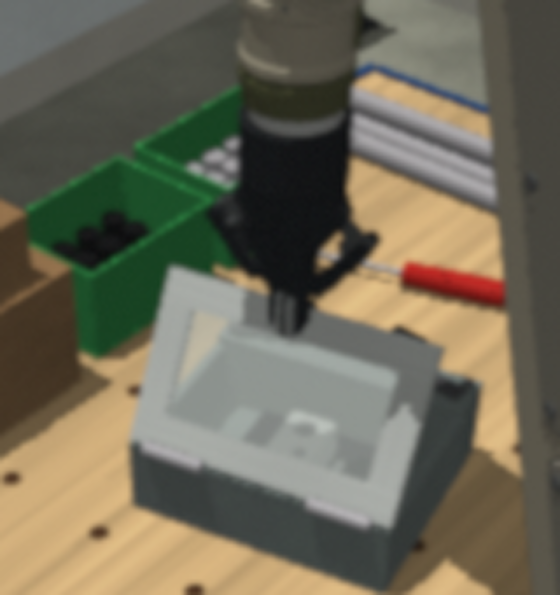

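Lid is following, at about 1 rad. Continue the arc.

```bash
python3 -m pendant '[[[-0.75,0,0.5],0,1],[[-0.75,0,0.6],0,1],[[-0.55,0,0.75],0,1],[[-0.5,0,0.75],0,1],[[-0.25,0,0.6],0,1],[[-0.25,0,0.6],0,1],[[-0.1,0,0.6],0,1],[[-0.1,0,0.4],0,1],[[0,0,0],0,1]]'
python3 - <<'E'
from tool import *
c0=[.5724,-.1425,.2276];p,R,s=tf();ey=np.array([-np.sin(.2276),np.cos(.2276)]);print("case y",(p[:2]-c0[:2])@ey,p[2])
c=env.read_camera("side");cv2.imwrite("pics/s11.png",crop(c["color"],260,80,420,250,3.5)[:600])
E
```

```text
clock: 24.52
tcp_pos: [0.5818, -0.18, 0.0748]
orientation: [-0.008, 0.622, 0.783, 0.004]
wrist_force: [-1.3, 0.1, 0.4]
finger_gap: -0.0
case y -0.03862778038179471 0.07475081391381155
```

View pics/s11.png

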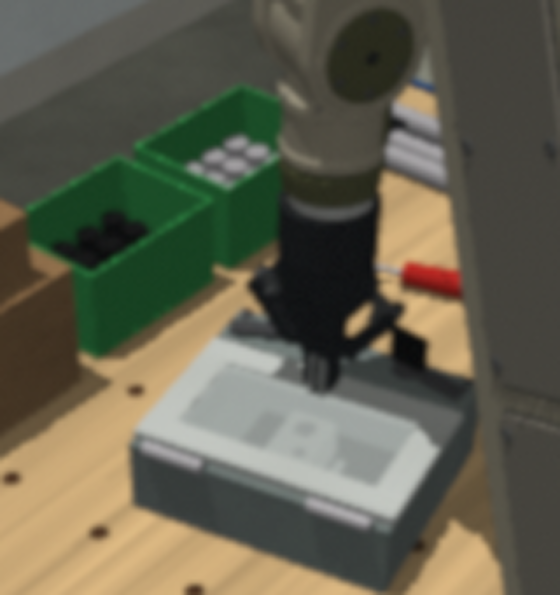

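```bash
python3 -m pendant '[[[0,0,0.08],0,1],[[0,0,0],0,1]]'; python3 -m pendant '[[[0,0,0.06],0,1],[[0,0,0],0,1]]'
```

```text
clock: 24.82
tcp_pos: [0.5821, -0.1801, 0.0741]
orientation: [-0.008, 0.622, 0.783, 0.004]
wrist_force: [-1.5, 1.4, 3.0]
finger_gap: -0.0001
clock: 25.08
tcp_pos: [0.5822, -0.1801, 0.0739]
orientation: [-0.007, 0.622, 0.783, 0.004]
wrist_force: [-3.1, 0.7, 10.5]
finger_gap: 0.0001
```

```bash
python3 -m pendant '[[[0,0,-0.8],0,1],[[0,0,-1],0,1],[[-0.5,0,-1],0,0],[[-1,0,-1],0,-1],[[-1,0,-1],0,-1],[[-1,0,-1],0,-1],[[-1,0,-0.6],0,-1],[[-1,0,0],0,-1],[[0,0,0],0,-1],[[0,0,0],0,-1]]'
python3 - <<'E'
from tool import *
c=env.read_camera("wrist");cv2.imwrite("pics/w12.png",c["color"]);np.savez("w12.npz",**c)
E
```

```text
clock: 26.32
tcp_pos: [0.6075, -0.2886, 0.1985]
orientation: [-0.008, 0.622, 0.783, 0.004]
wrist_force: [0.6, -0.5, -0.9]
finger_gap: 0.0856
```

View pics/w12.png

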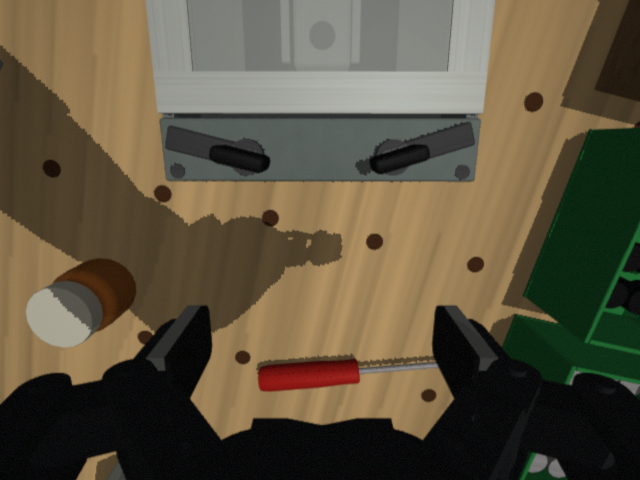

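```bash
python3 - <<'E'
from h import *
a=cv2.imread("pics/w12.png");b=crop(a,155,100,485,190,4)
b=np.clip(b.astype(float)*1.6+20,0,255).astype(np.uint8)
cv2.imwrite("pics/w12a.png",b[:,:660]);cv2.imwrite("pics/w12b.png",b[:,660:])
E
```

```text
(no output)
```

View pics/w12a.png

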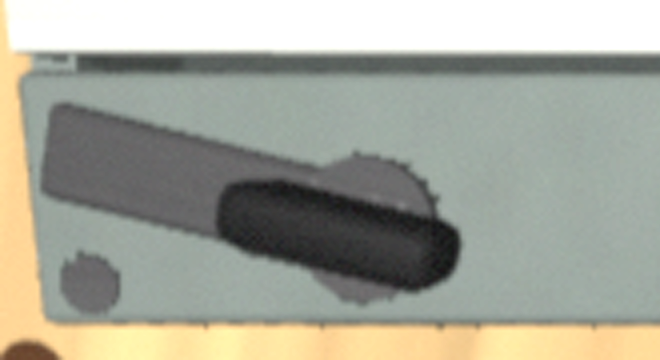

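View pics/w12b.png

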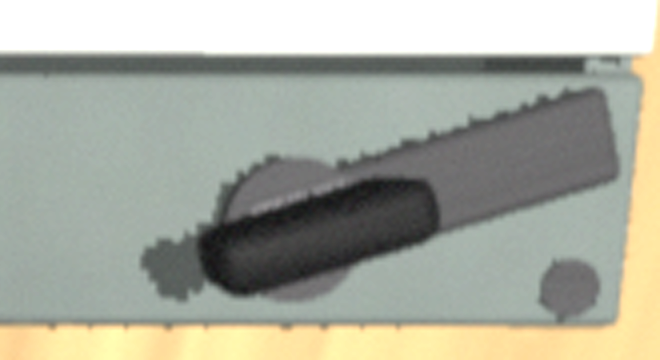

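```bash
cat > lat.py <<'E'
from tool import *
from fit import T,edges,box,BOXP
from scipy.optimize import least_squares
c=dict(np.load("w12.npz"))
U=lambda l:np.array(l)/4+[155,100]
oc=U([(45,322),(660+615,322),(660+638,72),(22,72)])
ow=U([(60,102),(42,192),(660+605,88),(660+620,177)])
P=np.array([(-110,-107,74),(110,-107,74),(110,-64,74),(-110,-64,74)])/1e3
def rz(a,p): return np.c_[np.cos(a)*p[:,0]-np.sin(a)*p[:,1],np.sin(a)*p[:,0]+np.cos(a)*p[:,1],p[:,2]]
def wa(p,W): return T(p,rz(-p[4],W)+[-.05,p[3],0])
def wb(p,W): return T(p,rz(p[5],W)+[.05,p[3],0])
Wa=np.array([(-.055,.008,.082),(-.055,-.008,.082)]);Wb=np.array([(.055,.008,.082),(.055,-.008,.082)])
def f(p): return np.vstack([proj(c,T(p,P))-oc,proj(c,wa(p,Wa))-ow[:2],proj(c,wb(p,Wb))-ow[2:]]).ravel()
r=least_squares(f,[.5724,-.1425,.2276,-.085,.2,.2]);p=r.x
if __name__=="__main__":
    print(p.round(4),r.fun.reshape(-1,2).round(1).tolist())
    F=box(-.017,.017,-.005,.005,.082,.112);im=c["color"].copy()
    edges(im,c,wa(p,F),BOXP,(0,255,0));edges(im,c,wb(p,F),BOXP,(0,255,0))
    edges(im,c,wa(p,box(-.055,.008,-.008,.008,.076,.082)),BOXP,(0,0,255))
    cv2.imwrite("pics/w12o.png",crop(im,155,100,485,190,2.4))
    ga=wa(p,np.array([[0,0,.087]]))[0];gb=wb(p,np.array([[0,0,.087]]))[0];print("grips",ga,gb)
    q,R,s=tf();yaw=np.arctan2(R[1,0],R[0,0])
    ya=p[2]-p[4]+np.pi;yb=p[2]+p[5];print("yaw now",yaw,"a",ya,"b",yb,"turn shares a",-np.degrees(ya-yaw)/6)
    print("to a, tool mm",R.T@(ga-q)*1e3,"to b",R.T@(gb-q)*1e3,s["clock"])
E
python3 lat.py
```

```text
[ 0.5728 -0.1449  0.2279 -0.094   0.3239  0.362 ] [[-1.1, 1.0], [2.1, 1.0], [3.2, -0.6], [-2.3, -0.3], [-0.4, -0.7], [-1.1, 0.4], [-1.4, -0.4], [1.0, 0.8]]
grips [ 0.54530213 -0.24781932  0.087     ] [ 0.64271552 -0.22522214  0.087     ]
yaw now 1.798764611853104 a 3.0456786803562372 b 0.5899658211868606 turn shares a -11.907152256785992
to a, tool mm [ 51.63498929 -51.11449942 112.75483181] to b [ 51.63221516  48.88461108 112.33305879] 26.475
```

View pics/w12o.png

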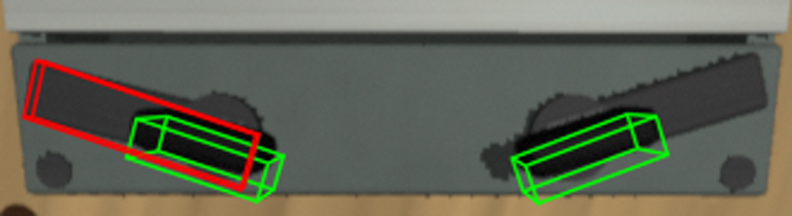

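```bash
cat > lat2.py <<'E'
from tool import *
from fit import edges,box,BOXP
c=dict(np.load("w12.npz"))
U=lambda x,y:np.array([x/4+155,y/4+100])
G=lambda x,y,z=.082:ray(c,U(x,y),z)[:2]
# wing edge pts (outer tip first)
A=dict(u=[G(80,107),G(315,165)],l=[G(55,196),G(212,237)],t=[G(54,125),G(46,175)],d=G(367,228,.079))
o=660
B=dict(u=[G(o+590,92),G(o+350,165)],l=[G(o+605,182),G(o+440,232)],t=[G(o+608,110),G(o+616,160)],d=G(o+292,228,.079))
out={}
for n,L in(("a",A),("b",B)):
    e=[(L[k][0]-L[k][1])/np.linalg.norm(L[k][0]-L[k][1]) for k in"ul"]
    d=sum(e);d/=np.linalg.norm(d);nrm=np.array([-d[1],d[0]])
    off=np.mean([np.mean([q@nrm for q in L[k]]) for k in"ul"]);w=abs(np.mean([q@nrm for q in L["u"]])-np.mean([q@nrm for q in L["l"]]))
    t=np.mean([q@d for q in L["t"]])
    piv=nrm*off+d*(t-.055)
    ang=np.arctan2(d[1],d[0]);print(n,"edge angs",[np.arctan2(x[1],x[0]).round(3) for x in e],"width",w,"pivot",piv,"disc",L["d"],"tip-disc",np.linalg.norm(L["d"]-(nrm*off+d*t)))
    out[n]=(piv,ang,L["d"])
a,b=out["a"],out["b"];print("pivot dist",np.linalg.norm(a[0]-b[0]),"axis yaw",np.arctan2(*(b[0]-a[0])[::-1]))
q,R,s=tf();im=c["color"].copy()
for n,(pv,ang,dd) in out.items():
    cc,ss=np.cos(ang),np.sin(ang);X=lambda F:np.c_[pv[0]+cc*F[:,0]-ss*F[:,1],pv[1]+ss*F[:,0]+cc*F[:,1],F[:,2]]
    edges(im,c,X(box(-.017,.017,-.005,.005,.082,.112)),BOXP,(0,255,0));edges(im,c,X(box(-.008,.055,-.008,.008,.082,.082)),BOXP,(0,0,255))
    print(n,pv,ang,"phi",(np.pi-(ang-.2277) if n=="a" else ang-.2277),"to tool",R.T@(np.r_[pv,.087]-q)*1e3)
cv2.imwrite("pics/w12p.png",crop(im,155,100,485,190,2.4)); print("yaw",np.arctan2(R[1,0],R[0,0]))
E
python3 lat2.py
```

```text
a edge angs [np.float64(3.132), np.float64(3.115)] width 0.015540698119638735 pivot [ 0.54593902 -0.24354913] disc [ 0.54415508 -0.24381751] tip-disc 0.05322213811605926
b edge angs [np.float64(0.518), np.float64(0.522)] width 0.014953545419412073 pivot [ 0.64061224 -0.22184965] disc [ 0.64148564 -0.2212851 ] tip-disc 0.05396157487855849
pivot dist 0.09712819678142517 axis yaw 0.22531221387155734
a [ 0.54593902 -0.24354913] 3.12323603497078 phi 0.24605661861901318 to tool [ 55.87201925 -49.60967823 112.86890816]
b [ 0.64061224 -0.22184965] 0.5197851459439552 phi 0.2920851459439552 to tool [ 55.61979055  47.51736826 112.46912059]
yaw 1.7987057765038554
```

View pics/w12p.png

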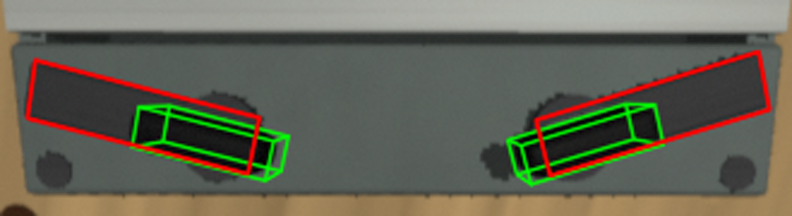

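```bash
python3 -m pendant '[[[0.94,-0.86,0.3],0,-1],[[0.94,-0.86,0.5],0,-1],[[0.93,-0.86,0.5],0,-1],[[0,0,0],-1,-1],[[0,0,0],-1,-1],[[0,0,0],-1,-1],[[0,0,0],-1,-1],[[0,0,0],-1,-1],[[0,0,0],-1,-1],[[0,0,0],-1,-1],[[0,0,0],-1,-1],[[0,0,0],-1,-1]]'
python3 -m pendant '[[[0,0,0],-1,-1],[[0,0,0],-1,-1],[[0,0,0],-1,-1],[[0,0,0],-0.65,-1],[[0,0,0],0,-1]]'
python3 - <<'E'
from tool import *
q,R,s=tf();print(R.T@(np.array([.544,-.2436,.087])-q)*1e3,np.degrees(3.123-np.arctan2(R[1,0],R[0,0])),R.round(3).tolist())
c=env.read_camera("wrist");cv2.imwrite("pics/w13.png",c["color"]);np.savez("w13.npz",**c);print(proj(c,[.544,-.2436,.112]))
E
```

```text
clock: 28.08
tcp_pos: [0.5447, -0.2453, 0.1739]
orientation: [-0.005, 0.197, 0.98, 0.007]
wrist_force: [0.2, 0.3, 0.2]
finger_gap: 0.0854
clock: 28.7
tcp_pos: [0.5447, -0.2454, 0.1739]
orientation: [-0.004, 0.01, 1.0, 0.008]
wrist_force: [0.1, 0.1, 0.0]
finger_gap: 0.0851
[3.91600984e-02 4.60672162e-01 8.69229996e+01] 0.03379561543286944 [[-1.0, 0.019, -0.007], [0.019, 1.0, 0.015], [0.008, 0.015, -1.0]]
[[322.95411527 261.93359978]]
```

View pics/w13.png

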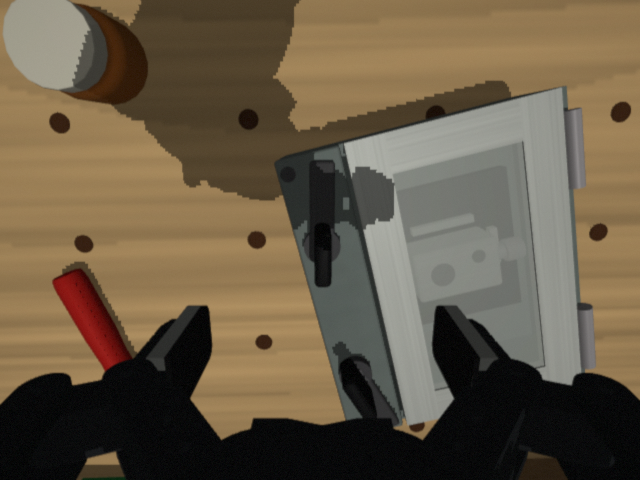

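```bash
python3 -m pendant '[[[0,0.02,1],0,-1],[[0,0,1],0,-1],[[0,0,1],0,-1],[[0,0,0.9],0,-1],[[0,0,0.45],0,-1],[[0,0,0],0,-1],[[0,0,0],0,1],[[0,0,0],0,1],[[0,0,0],0,1],[[0,0,0],0,1],[[0,0,0],0,1],[[0,0,0],0,1]]' 40
python3 - <<'E'
from tool import *
c=env.read_camera("wrist");cv2.imwrite("pics/w14.png",c["color"])
E
```

```text
clock: 30.25
tcp_pos: [0.5442, -0.2439, 0.0871]
orientation: [-0.004, 0.009, 1.0, 0.008]
wrist_force: [-1.0, 2.4, 4.8]
finger_gap: 0.0092
```

View pics/w14.png

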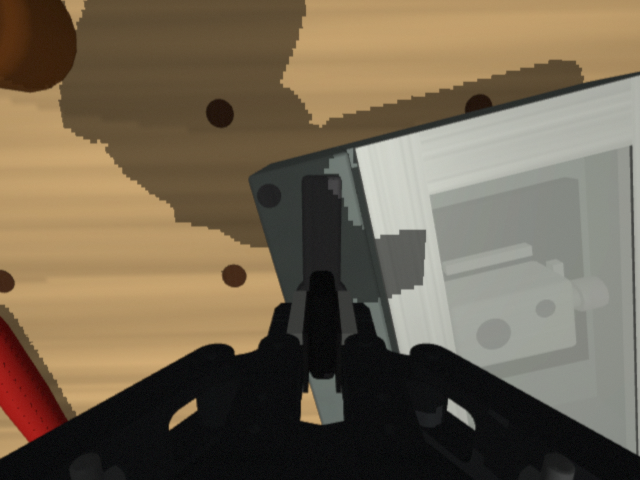

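```bash
python3 -m pendant '[[[0,0,-0.04],0.5,1],[[0,0,0],1,1],[[0,0,0],1,1],[[0,0,0],1,1],[[0,0,0],1,1],[[0,0,0],1,1]]'; python3 -m pendant '[[[0,0,0],1,1],[[0,0,0],1,1],[[0,0,0],1,1],[[0,0,0],1,1],[[0,0,0],1,1],[[0,0,0],1,1],[[0,0,0],1,1],[[0,0,0],0,1]]'
python3 - <<'E'
from tool import *
q,R,s=tf();print(np.degrees(np.arctan2(R[1,0],R[0,0])-.2268-np.pi/2),s["ft_torque"],s["wrist_force"])
c=env.read_camera("wrist");cv2.imwrite("pics/w15.png",c["color"])
E
```

```text
clock: 31.05
tcp_pos: [0.5441, -0.2441, 0.0872]
orientation: [-0.006, 0.295, 0.956, 0.006]
wrist_force: [0.1, 0.9, -0.7]
finger_gap: 0.0093
clock: 32.05
tcp_pos: [0.5439, -0.2443, 0.0872]
orientation: [-0.008, 0.616, 0.788, 0.003]
wrist_force: [-0.1, -0.2, -0.9]
finger_gap: 0.0093
0.957475346356127 [-0.24725389 -0.17379419 -0.03851492] [-0.09909821 -0.16439658 -0.94280944]
```

View pics/w15.png

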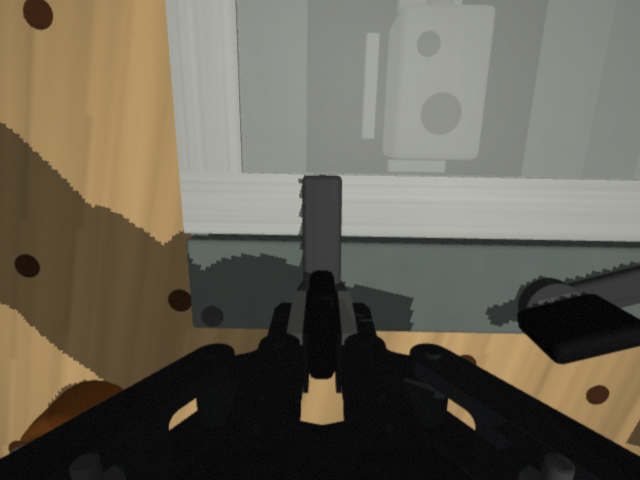

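Wing is over the lid, about 1° short. Turn a little further, feeling for the stop.

```bash
python3 -m pendant '[[[0,0,0],0.4,1],[[0,0,0],0,1]]'; python3 -c "
from workcell import env;print(env.get_state()['ft_torque'])"; python3 -m pendant '[[[0,0,0],0.5,1],[[0,0,0],0,1]]'; python3 -c "
from workcell import env;print(env.get_state()['ft_torque'])"
```

```text
clock: 32.35
tcp_pos: [0.5439, -0.2443, 0.0872]
orientation: [-0.008, 0.632, 0.775, 0.003]
wrist_force: [-0.6, -1.2, -3.4]
finger_gap: 0.0091
[-0.41936897 -0.23867463  0.47155379]
clock: 32.6
tcp_pos: [0.5439, -0.2442, 0.0873]
orientation: [-0.008, 0.651, 0.759, 0.003]
wrist_force: [-1.0, -2.9, -4.2]
finger_gap: 0.0093
[-0.56197731 -0.13161648  1.21279105]
```

```bash
python3 -m pendant '[[[0,0,0],-0.7,1],[[0,0,0],0,-1],[[0,0,0],0,-1],[[0,0,0],0,-1],[[0,0,-0.5],0,-1],[[0,0,-1],0,-1],[[0,0,-1],0,-1],[[0,0,-1],0,-1],[[0,0,-0.6],0,-1],[[0,0,0],0,-1]]'
python3 - <<'E'
from tool import *
q,R,s=tf();d=R.T@(np.array([.6415,-.2212,.087])-q)*1e3;print(d,"turn",-np.degrees(.520-np.arctan2(R[1,0],R[0,0]))/6,s["joint_pos"])
c=env.read_camera("wrist");cv2.imwrite("pics/w16.png",c["color"])
E
```

```text
clock: 33.85
tcp_pos: [0.5453, -0.2457, 0.1708]
orientation: [-0.007, 0.624, 0.781, 0.004]
wrist_force: [-0.4, -0.5, -0.4]
finger_gap: 0.0854
[ 1.49015545 99.40704174 83.64574341] turn 12.152474251513793 [-0.56202442  0.38994637  0.00740547  1.2004705   0.00896791  0.78689197]
```

View pics/w16.png

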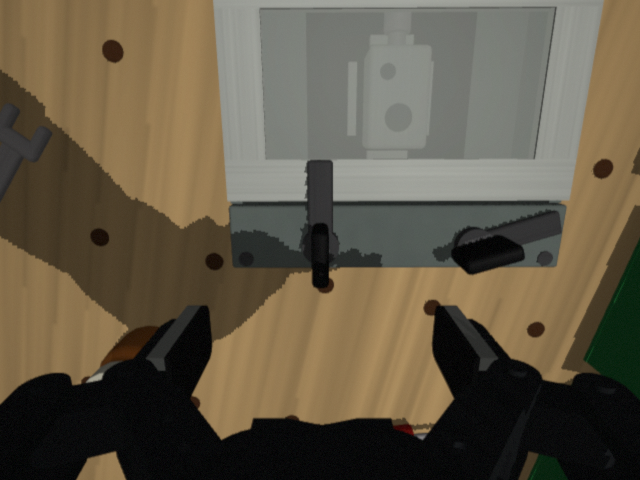

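```bash
python3 -m pendant '[[[0,1,0],0,-1],[[0,1,0],0,-1],[[0,1,0],0,-1],[[0,1,0],0,-1],[[0.07,0.97,0],0,-1],[[0,0,0],1,-1],[[0,0,0],1,-1],[[0,0,0],1,-1],[[0,0,0],1,-1],[[0,0,0],1,-1],[[0,0,0],1,-1],[[0,0,0],1,-1]]'
python3 -m pendant '[[[0,0,0],1,-1],[[0,0,0],1,-1],[[0,0,0],1,-1],[[0,0,0],1,-1],[[0,0,0],1,-1],[[0,0,0],0.15,-1],[[0,0,0],0,-1]]'
python3 - <<'E'
from tool import *
q,R,s=tf();print(R.T@(np.array([.6415,-.2212,.0865])-q)*1e3,np.degrees(.520-np.arctan2(R[1,0],R[0,0])))
c=env.read_camera("wrist");cv2.imwrite("pics/w17.png",c["color"]);np.savez("w17.npz",**c);print(proj(c,[.6415,-.2212,.112]))
E
```

```text
clock: 35.4
tcp_pos: [0.6407, -0.2218, 0.1677]
orientation: [-0.01, 0.864, 0.504, -0.0]
wrist_force: [-0.2, 0.4, -1.0]
finger_gap: 0.0855
clock: 36.28
tcp_pos: [0.641, -0.2219, 0.1684]
orientation: [-0.009, 0.966, 0.258, -0.002]
wrist_force: [0.8, -0.2, 0.4]
finger_gap: 0.0853
[ 0.72138456  1.09886383 81.91704166] -0.10225136509372323
[[322.93537757 264.50018717]]
```

View pics/w17.png

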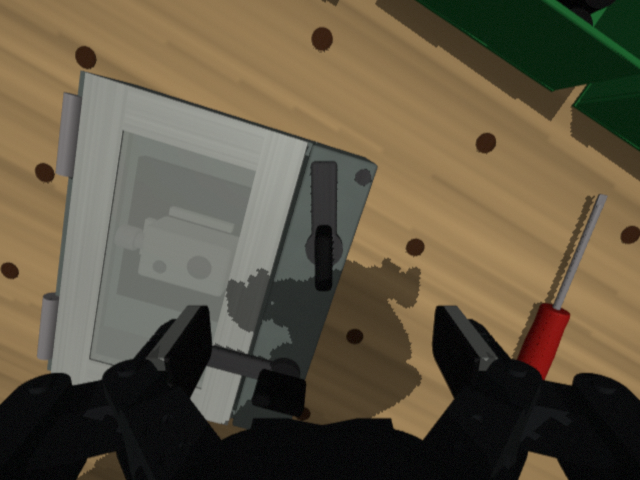

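```bash
python3 -m pendant '[[[0.03,0.05,1],0,-1],[[0,0,1],0,-1],[[0,0,1],0,-1],[[0,0,0.8],0,-1],[[0,0,0.25],0,-1],[[0,0,0],0,-1],[[0,0,0],0,1],[[0,0,0],0,1],[[0,0,0],0,1],[[0,0,0],0,1],[[0,0,0],0,1],[[0,0,0],0,1]]' 40
python3 - <<'E'
from tool import *
c=env.read_camera("wrist");cv2.imwrite("pics/w18.png",c["color"])
E
```

```text
clock: 37.83
tcp_pos: [0.6417, -0.2212, 0.0885]
orientation: [-0.008, 0.966, 0.257, -0.002]
wrist_force: [-1.9, 1.1, 2.8]
finger_gap: 0.0092
```

View pics/w18.png

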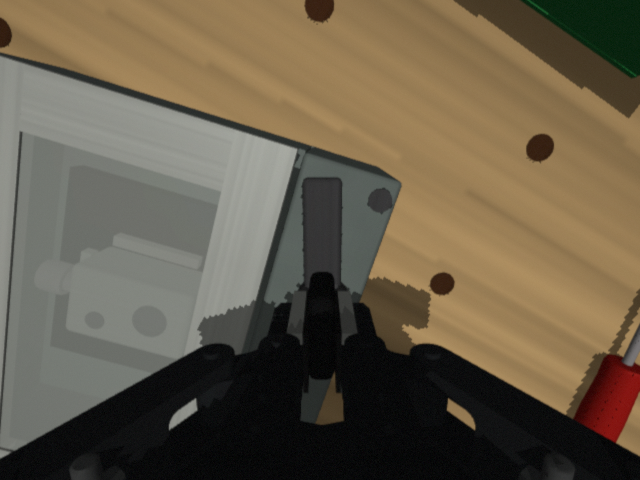

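```bash
python3 -m pendant '[[[0,0,0],-0.5,1],[[0,0,0],-1,1],[[0,0,0],-1,1],[[0,0,0],-1,1],[[0,0,0],-1,1],[[0,0,0],-1,1],[[0,0,0],-1,1],[[0,0,0],-1,1]]'; python3 -m pendant '[[[0,0,0],-1,1],[[0,0,0],-1,1],[[0,0,0],-1,1],[[0,0,0],-1,1],[[0,0,0],-0.7,1],[[0,0,0],0,1]]'
python3 - <<'E'
from tool import *
q,R,s=tf();print(np.degrees(np.arctan2(R[1,0],R[0,0])-.2268-np.pi/2),s["ft_torque"],s["wrist_force"])
E
```

```text
clock: 38.88
tcp_pos: [0.6413, -0.221, 0.0885]
orientation: [-0.009, 0.793, 0.609, 0.002]
wrist_force: [-3.8, 2.3, 3.8]
finger_gap: 0.009
clock: 39.62
tcp_pos: [0.6411, -0.221, 0.0885]
orientation: [-0.008, 0.623, 0.782, 0.003]
wrist_force: [-3.3, 3.3, 5.1]
finger_gap: 0.0092
-0.025560274976736894 [0.1729634  0.68487727 0.04304779] [-3.32193614  3.30492927  5.06091473]
```

```bash
python3 -m pendant '[[[0,0,0],-0.5,1],[[0,0,0],0,1]]'; python3 -c "
from workcell import env;print(env.get_state()['ft_torque'])"; python3 -m pendant '[[[0,0,0],-0.4,1],[[0,0,0],0,1]]'; python3 -c "
from workcell import env;print(env.get_state()['ft_torque'])"
```

```text
clock: 39.88
tcp_pos: [0.641, -0.2211, 0.0885]
orientation: [-0.008, 0.603, 0.798, 0.004]
wrist_force: [-4.2, 3.4, 7.1]
finger_gap: 0.009
[ 0.28811722  0.72771855 -0.93746156]
clock: 40.12
tcp_pos: [0.641, -0.2211, 0.0886]
orientation: [-0.008, 0.587, 0.81, 0.004]
wrist_force: [-3.9, 4.0, 5.8]
finger_gap: 0.0094
[ 0.37047243  0.71072577 -1.40251802]
```

Hard stop felt. Unwind most of the strain, release, rise and look.

```bash
python3 -m pendant '[[[0,0,0],0.7,1],[[0,0,0],0,-1],[[0,0,0],0,-1],[[0,0,0],0,-1],[[0,0,-0.5],0,-1],[[0,0,-1],0,-1],[[0,0,-1],0,-1],[[0,0,-1],0,-1],[[0,-0.8,-1],0,-1],[[-0.6,-0.8,-1],0,-1],[[-1,-0.8,-0.5],0,-1],[[0,0,0],0,-1]]'
python3 - <<'E'
from tool import *
for n in("wrist","scene","side"):
    c=env.read_camera(n);cv2.imwrite(f"pics/{n}19.png",c["color"])
    if n=="wrist":np.savez("w19.npz",**c)
E
```

```text
clock: 41.62
tcp_pos: [0.6031, -0.268, 0.2098]
orientation: [-0.006, 0.615, 0.788, 0.004]
wrist_force: [-0.0, -0.4, 0.2]
finger_gap: 0.0854
```

View pics/wrist19.png

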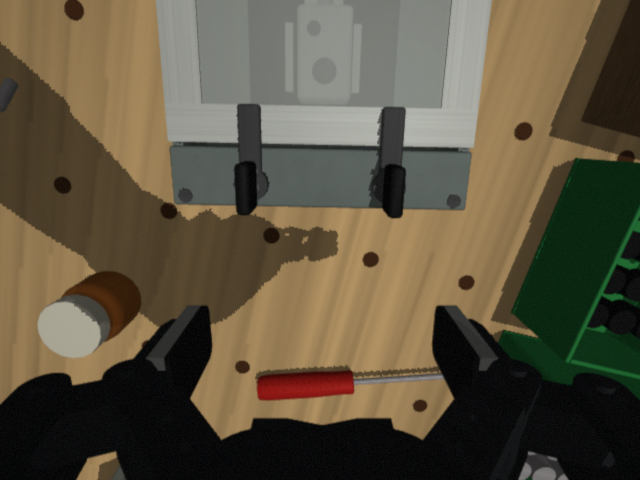

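View pics/scene19.png

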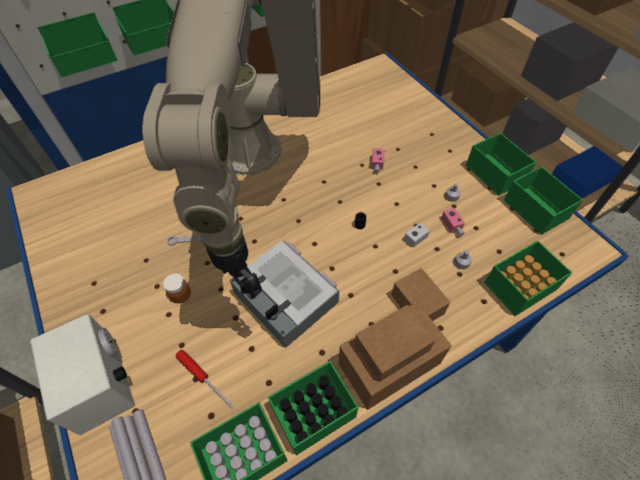

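View pics/side19.png

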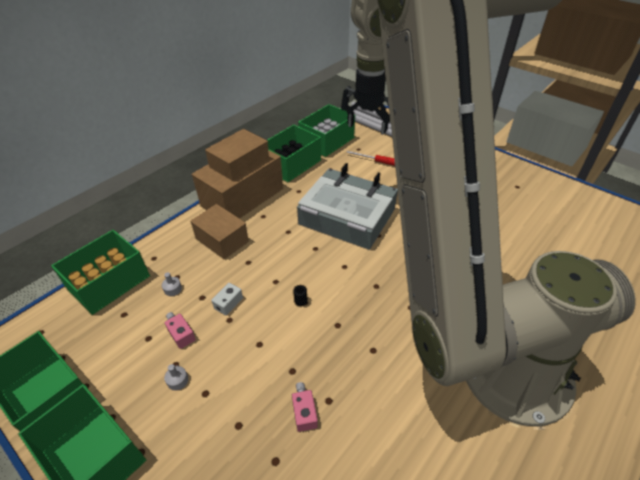

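```bash
python3 - <<'E'
from h import *
a=cv2.imread("pics/wrist19.png");b=crop(a,160,90,480,230,2.5);b=np.clip(b*1.4+10,0,255).astype(np.uint8);cv2.imwrite("pics/w19c.png",b)
E
```

View pics/w19c.png

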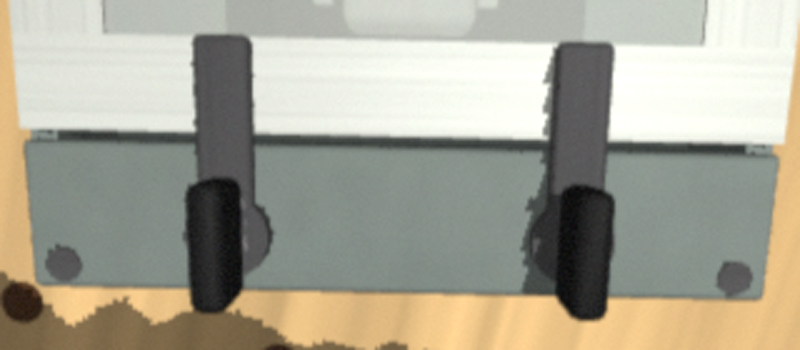

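```bash
python3 - <<'E'
from h import *
c=dict(np.load("w19.npz"));G=lambda x,y,z:ray(c,(x/2.5+160,y/2.5+90),z)[:2]
an=lambda p,q:np.degrees(np.arctan2(*(q-p)[::-1]))
ref=an(G(40,283,.074),G(760,298,.074));ref2=an(G(20,128,.074),G(785,144,.074));print("case x axis",ref,ref2)
for n,l in(("a",[((199,170),(194,42)),((253,180),(250,42))]),("b",[((553,170),(557,48)),((607,180),(612,48))])):
    print(n,[round(an(G(*p,.082),G(*q,.082))-90,2) for p,q in l])
E
```

```text
case x axis 12.866116449925848 12.90404976643128
a [np.float64(13.03), np.float64(12.88)]
b [np.float64(14.55), np.float64(15.14)]
```

```bash
python3 - <<'E'
from h import *
c=dict(np.load("w19.npz"));g=cv2.GaussianBlur(cv2.cvtColor(c["color"],cv2.COLOR_BGR2GRAY),(3,3),0).astype(float)
an=lambda p,q:np.degrees(np.arctan2(*(q-p)[::-1]))
for n,x0 in(("a",249),("b",393)):
    L=[];Rr=[]
    for r in range(112,140):
        d=np.gradient(g[r]);l=x0-18+np.argmin(d[x0-18:x0]);k=x0+np.argmax(d[x0:x0+18])
        L.append((l,r));Rr.append((k,r))
    for E in(L,Rr):
        E=np.array(E,float);f=np.polyfit(E[:,1],E[:,0],1);p=ray(c,(np.polyval(f,139),139),.082)[:2];q=ray(c,(np.polyval(f,112),112),.082)[:2];print(n,f.round(3),round(an(p,q)-90,2))
b=crop(c["color"],360,90,430,220,4.5);cv2.imwrite("pics/w19b.png",np.clip(b*1.5,0,255).astype(np.uint8))
E
```

```text
a [3.70000e-02 2.32399e+02] 12.85
a [4.10000e-02 2.55562e+02] 14.05
b [-7.00000e-02  3.87365e+02] 12.18
b [-8.000e-02  4.141e+02] 12.61
```

View pics/w19b.png

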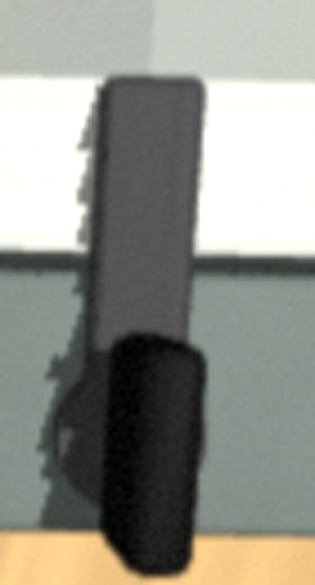

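```bash
python3 -c "
from workcell import env;print(env.hand_in())"
```

```text
the job is handed in; nothing more can be done
None
```

The stemmed grey valve block is in the nest, the lid is shut and both latches are turned across it. I handed in at about 42 s of the 72 s allowed, with the gripper clear of everything; the hand-in gives no verdict.

- **Block:** it was lowered until it touched the floor, then released. The wrist picture showed it flat and centred between the strips, stem towards the hinge side.
- **Lid:** it was pressed down until it stopped, at 10.5 N and 74 mm, the height expected for shut.
- **Latches:** each was turned until its end stop pushed back, at 1.2 N m for a and 1.4 N m for b. In the last picture both wings are square to the lid within about 1°.
- **One disagreement:** a first reading by hand gave latch b about 2° past square. Automatic edge fits gave 12.2° to 12.6°, against 12.9° for the case, so I put it down to my reading.
- **Other things on the bench:** the blank, the two pink look-alikes, jar, bush, pistons, carton and screwdriver look unmoved by eye. The spanner was partly hidden behind the arm in that last view, but the arm never went near it.
- **Gripper tilt:** the gripper ran about 1° off vertical for most of the job, with no visible effect on the result.

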